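# Stow the caliper and pliers in the sloping tool insert

### The job

The wiring is finished: put the digital caliper and the long-nose pliers back in the sloping tool insert, each lying in the pocket cut to its outline and pressed home past the sprung nubs (for the caliper, let go and press its beam at the thumb recess) until it sits on the pocket floor along its whole length, then left there. Lower the tools into place, do not drop or throw them in, and leave the other things on the bench where they are.

Things in the scene. Friction and masses are not known exactly. Their poses are not given: they have to be found in the camera images.
- caliper_grip (a point): Shut digital caliper lying face up, 186 long: this point is the middle of its black display unit (60 long in x, 28 wide in y, 12 tall), 6 mm above the underside. Axes: x along the beam to the jaw end, y towards the short inside jaws, z up out of its face. Grip the unit by its two long sides, 28 mm apart; balance point within 25 mm of here; about 160 g, varies.
- pliers_grip (a point): Shut long-nose pliers lying flat, 160 long: this point is the middle of the steel joint block (28 long in x, 20 wide in y, 10 tall), 5 mm above the underside. Axes: x along the tool to the nose, z up. Grip the joint by its two flat sides, 20 mm apart; balance point within 25 mm of here; about 170 g, varies.
- tray: Black tool insert, 208 mm up the slope, 252 wide, in a fixed grey easel, rising away from the robot at 30 degrees. Pockets 12 mm deep with pale floors: caliper lowest row, pliers middle row, a spanner that stays fast in the top row. Origin at the insert's centre, in the plane of the pocket floors; x up the slope, y to the robot's left, z square out of the face (face at z = 12 mm).
- caliper_home (a point): Fixed in the insert: where caliper_grip lies, and how its axes stand, when the caliper is home on its pocket floor (x to the robot's right, y up the slope, z out of the face). The pocket follows the outline with about 1.5 mm play and has no finger scoops here: home, the display unit is flush with the face, so fingers on its sides meet the face first and must let go and press it in.
- pliers_home (a point): Fixed in the insert: where pliers_grip lies, and its axes, when the pliers are home (nose to the robot's right, z out of the face). Outline pocket, about 1.5 mm play; at both sides of this point a finger scoop, deep as the pocket, 36 mm long in x, reaches to 36 mm in y. Two sprung nubs at the root of the nose, 28 mm ahead, stop pliers merely laid in; pushed in at the joint with 10 to 20 N they snap past and bottom.
- cal_thumb (a point): Fixed in the insert: top of the caliper's beam when home, in the middle of the pocket's thumb recess (44 mm in the length of the beam, out to 30 mm on both sides, deep as the pocket), 89 mm behind caliper_home. Past it, 121 mm behind caliper_home, two sprung nubs hold the beam end up to 11 mm high until the beam is pressed here, square to the face, with some 15 to 22 N; it then snaps under them.
- flux_bottle: Bystander, leave alone: small glass flux jar with a black cap, 34 mm across, 62 mm tall. Origin under its middle.
- relay_a: Bystander, leave alone: loose grey-green relay block with brass pins, 32 x 48 x 68 mm. Origin under its middle.
- relay_b: Bystander, leave alone: second loose relay block, the same. Origin under its middle.
- solder_spool: Bystander, leave alone: reel of solder standing on its flange, 54 mm across, 40 mm tall. Origin under its middle.
- screwdriver: Bystander, leave alone: screwdriver with black handle, 170 mm, lying on the bench. Origin under its middle.
- tape_roll: Bystander, leave alone: roll of white tape lying flat, 68 mm across, 18 mm tall. Origin under its middle.
- ferrule_tray: Bystander, leave alone: grey divided tray for ferrules, 85 x 110 x 28 mm. Origin under its middle.
- caliper: The same caliper; origin on its underside at mid length, 37 mm behind (-x) caliper_grip, same axes. The steel beam (16 wide, 5 thick) reaches 130 mm behind caliper_grip; the head ends 56 mm ahead of it; 33 to 52 mm ahead the outside jaws reach 42 mm to -y and the inside jaws 20 mm to +y, all 5 mm thick.
- pliers: The same pliers; origin on the underside at mid length, 16 mm behind (-x) pliers_grip, same axes. The steel nose (5 thick, 14 wide at the root, then 8) reaches 64 mm ahead of pliers_grip, its underside 2.5 mm above the tool's underside; the two black handles (10 thick, 48 wide over both) reach 96 mm behind it.
Not all that is in view belongs to the job. What is shaped like the pliers but purple or turquoise is not meant.

How it is judged (in metres and radians):
At the end, for the whole second after the job is handed in: Caliper and pliers each lie at rest in their own pocket on its floor: the grip point of each within 3.5 mm of its home point, its length and its face within 0.045 rad (2.6 degrees) of the pocket's, at rest and released (distance between caliper_grip and caliper_home below 0.0035 m and angle between the x axis of caliper_grip and the x axis of caliper_home, either way round below 0.045 rad and angle between the z axis of caliper_grip and the z axis of caliper_home, either way round below 0.045 rad and distance between pliers_grip and pliers_home below 0.0035 m and angle between the x axis of pliers_grip and the x axis of pliers_home, either way round below 0.045 rad and angle between the z axis of pliers_grip and the z axis of pliers_home, either way round below 0.045 rad and linear speed of each of caliper, pliers below 0.02 m/s); the robot touches nothing.
It fails at once if the caliper dropped or thrown into its pocket: faster than 0.55 m/s within 40 mm of home (distance between caliper_grip and caliper_home below 0.04 m and linear speed of caliper above 0.55 m/s).
It fails at once if the pliers dropped or thrown into its pocket: faster than 0.55 m/s within 40 mm of home (distance between pliers_grip and pliers_home below 0.04 m and linear speed of pliers above 0.55 m/s).
It fails at once if a bystander is moved by more than 20 mm (distance of any of flux_bottle, relay_a, relay_b, solder_spool, screwdriver, tape_roll, ferrule_tray from where it was at the start of the episode above 0.02 m).
It also fails if it takes over 58 s, if anything falls off the work surface, if the arm or the gripper's body presses on something with over 40 N, if the wrist force passes 120 N, or if a joint passes its speed limit or range.

### The arm

A 7-joint arm with a two-finger parallel gripper is mounted at the origin on the work surface. World frame = base frame: x ahead of the robot, y to its left, z up, the work surface at z = 0. Lengths are in mm, angles in degrees, forces in N, time in s.
With the tool pointing down it reaches from about 400 to 750 mm from the base axis. Payload 19.5 kg.
Tool frame: the origin (TCP) lies on the centre line of the jaws, within the pads' length; the fingertips stand 22 mm ahead of it and the grasp point (between the pads) lies 3 mm ahead of it; x points along the fingers, y is the direction in which the jaws open and shut, and the axes are right-handed (so a half turn about x gives the same grasp; the last joint's range is limited). The gripper opens to 85 mm and grips with 20 to 120 N. Pads are 22 mm wide; open, the fingers measure 114 mm over their backs; the gripper's body (76 mm by 85 mm) begins 54 mm behind the grasp point. The pads swing forward as they close: fully open they stand 13 mm farther back than shut.
Start: joints at [-2.389, 40.479, -1.581, 85.061, 1.261, 54.483, -4.326], TCP at [574.976, 0.003, 253.268] pointing down, gripper open.
Joint ranges: [-155.06, 155.06], [-18.47, 123.98], [-90, 86.84], [0, 140.48], [-83.41, 263.41], [0, 116], [-161.91, 161.91]. Speed limits (degrees/s): [108.29, 108.29, 147.25, 147.25, 172.46, 172.46, 172.46].

### API

Orientations are given as [roll, pitch, yaw] about the fixed x, y, z axes, in that order (R = Rz(yaw) Ry(pitch) Rx(roll)).
In Python, from station import arm gives the robot as it stands.
- The arm moves only by the tool carry_out, never from a script. Its arguments are lists of equal length, an entry for each row: "dp": the shift along the tool's x, y, z in cm, a list of three; "spin": the turn about the tool's x in degrees; "jaw": the opening in per cent of the stroke, from 0 (shut) to 100 (fully open). A call has exactly 8 rows; each row is the pose to reach, as a shift and turn from the pose commanded when the call began, along the tool's axes at that moment; what a row does not reach only later rows make up. A row lasts 1/10 s, in which the tool goes at most 50 mm and 8.59 degrees, less where a joint would pass 70% of its speed; a pose out of reach is approached as far as the arm can. A call with a gripper value outside its range is refused whole. The fingers move at their own pace and stop on an object; "force" is the grip in N (left out, the last holds). Time passes only in rows, so rows that repeat a pose let the fingers close, or fill a call up. It gives the time, the measured TCP pose, the force and the opening at its end, in the units of the state.
- arm.observe(): the state, without advancing time (a new reading comes with each control period).
- arm.snapshot(name): name is "scene" or "side" or "wrist"; returns the picture (400x640x3 uint8, blue, green, red); there is no depth.
- arm.camera_info(name): a dict with "fx", "fy", "cx", "cy" (pixels), "R" (3x3) and "t" (3): a world point X has camera coordinates R X + t. Camera axes: x right, y down, z forward; pixel columns grow to the right and rows downward; lengths in mm; the calibration is good to about 2 mm. The wrist camera is an equidistant fisheye: a pixel r from the principal point sees the ray r / f radians off the axis. A picture is of the moment at which its call begins: read the wrist's pose just before it. camera_info takes no time and is no camera call; for the wrist camera it gives the pose at the moment of the call.
- arm.close_job(): hands the job in, once; it reports no verdict.
Trained networks look in the newest picture that a camera, given by its name, has taken for a name from the list of things; names that differ only in an ending like _2 or _b are one class to them, and where a whole thing is asked for, a point or a joint stands for the part that bears it (a point fixed in the world has none). Each returns a list of dicts, best first, with "conf" (0 to 1); they miss things now and then, are a little off and sometimes report something else, mostly with a low value. They report only what shows in the picture. A call takes as long as a camera call. They do not tell look-alikes from the thing itself.
- arm.look_for(camera, label): "box" ([left, top, right, bottom] in pixels, round what is visible of it).
- arm.masks_of(camera, label): "mask" (400x640 bool, what is visible of it) and "box" ([left, top, right, bottom] in pixels, round what is visible of it).
- arm.mark_of(camera, label): "point" ([column, row] in pixels: a listed point, or the origin of a listed thing).
The state is a dict: "time": time; "qpos": joint angles; "dq": joint speeds; "tau": joint torques, N m; "ee_pos": TCP position; "tool_rot": TCP orientation; "wrist_force": force on the tool from outside, world axes, zero at the start; "moment": the same for the moment, N m; "grip_width": finger opening in mm.
Only numpy, scipy, OpenCV 4.12 (cv2) and the standard library are available. Lean on these libraries where they do the work, as an engineer would, in place of code of your own. Each camera call takes 0.05 s, during which the arm holds its last target.

## Working session

There is one attempt and no reset: what is moved stays moved. The work goes in short steps, Python scripts to look and compute and a tool call to move; the robot and the scene stay as the last step left them, time stands still between calls to the robot, and variables do not carry over. Pictures are saved under pics/ and viewed, and the job is handed in when it is done.

Besides the shell and the picture viewer there is one more tool, called after "Emit:" as name([rows], argument=value, ...), one row to a line, values as JSON. carry_out: Moves the arm, as the interface text tells. Its arguments: {"type":"object","properties":{"dp":{"type":"array"},"spin":{"type":"array"},"jaw":{"type":"array"},"force":{"type":"number"}},"required":["dp","spin","jaw"]}

```bash
ls; mkdir -p pics; python3 - <<'E'
from station import arm
import cv2
s=arm.observe(); print(s)
for n in ("scene","side","wrist"):
    im=arm.snapshot(n); cv2.imwrite(f"pics/{n}0.png",im); c=arm.camera_info(n); print(n,c)
    for l in ("caliper_grip","pliers_grip","tray","caliper_home","pliers_home","cal_thumb"):
        print(l,[(round(d['conf'],2),[round(float(x),1) for x in d['point']]) for d in arm.mark_of(n,l)])
E
```

```text
pics
{'time': 0.0, 'qpos': array([-2.38965532, 40.51239138, -1.58259419, 85.08321629,  1.25980936,
       54.48509456, -4.32550698]), 'dq': array([ 0.06738059,  0.05029   , -0.01468707,  0.02994438,  0.02270588,
        0.02287585, -0.00768966]), 'tau': array([-3.35119905e-03, -8.83210659e+01,  1.23306759e+00, -2.36173260e+01,
        1.66974653e-02,  6.38553465e-03, -2.14882397e-05]), 'ee_pos': array([5.74754709e+02, 8.30849411e-03, 2.52847659e+02]), 'tool_rot': array([ -88.74401233,   89.93660064, -178.74348789]), 'wrist_force': array([-1.17525929,  0.37579271,  0.76827962]), 'moment': array([-0.06840248, -0.03904367,  0.00433417]), 'grip_width': 85.50940111702536}
scene {'fx': 363.05352773227554, 'fy': 363.05352773227554, 'cx': 317.2124221633229, 'cy': 200.58610320897475, 'R': array([[-0.82664054,  0.56231873,  0.02151895],
       [ 0.34354816,  0.53458366, -0.77213663],
       [-0.44569057, -0.63088664, -0.63509209]]), 't': array([ 411.98134799,  -91.32906618, 1206.45999791])}
caliper_grip [(0.71, [284.0, 170.6]), (0.3, [298.3, 244.4])]
pliers_grip [(0.68, [331.3, 159.6]), (0.66,
[... 736 characters left out ...]
liper_home [(0.9, [295.4, 196.5])]
pliers_home [(0.58, [269.4, 181.9])]
cal_thumb [(0.69, [279.3, 208.2])]
wrist {'fx': 309.70691628693146, 'fy': 309.70691628693146, 'cx': 317.3078552147285, 'cy': 197.71993026448953, 'R': array([[ 9.99999807e-01, -3.40984142e-04,  5.20210649e-04],
       [-4.77572840e-04, -9.56749146e-01,  2.90913809e-01],
       [ 3.98514099e-04, -2.90914001e-01, -9.56749123e-01]]), 't': array([-574.69904655,  -38.05368528,  378.89648393])}
caliper_grip [(0.81, [237.1, 346.5])]
pliers_grip [(0.82, [94.4, 39.3]), (0.72, [190.7, 53.1]), (0.22, [334.1, 345.9])]
tray [(0.83, [382.4, 182.8])]
caliper_home [(0.79, [329.0, 203.4])]
pliers_home [(0.76, [404.8, 207.4])]
cal_thumb []
```

View pics/scene0.png

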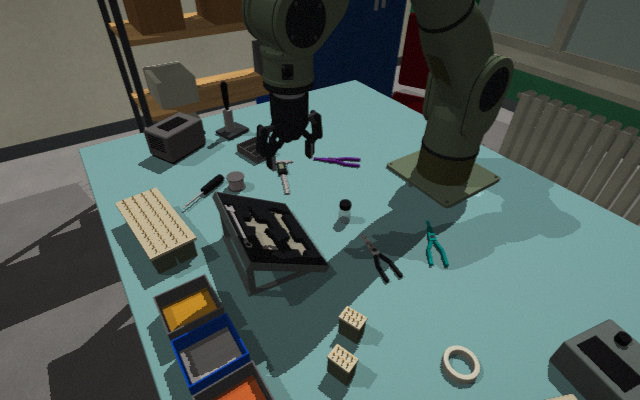

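View pics/side0.png

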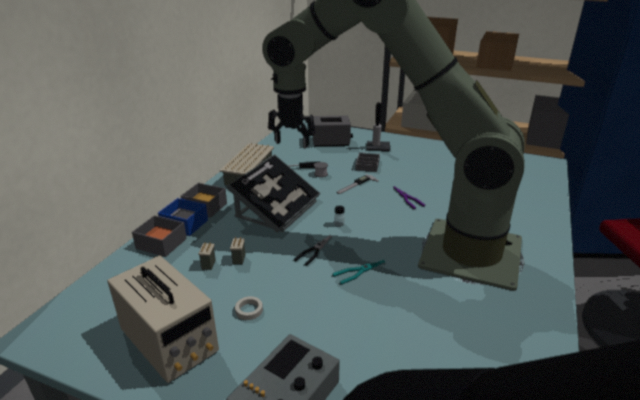

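View pics/wrist0.png

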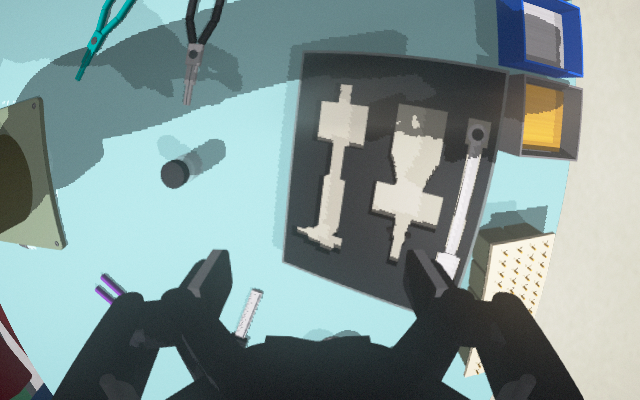

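Meant pliers: of the pliers in scene at (375,250) black handles, (434,240) turquoise, (331,160) purple, only the first fits. I'll confirm it in a crop and triangulate.

```bash
cat > h.py <<'E'
import numpy as np, cv2
from scipy.spatial.transform import Rotation as Ro
from scipy.optimize import least_squares
from station import arm
def Rt(s): return Ro.from_euler('xyz',s['tool_rot'],degrees=True).as_matrix()
def proj(ci,X,fish):
    X=np.atleast_2d(X); C=X@np.array(ci['R']).T+ci['t']
    if fish:
        r=np.hypot(C[:,0],C[:,1]); th=np.arctan2(r,C[:,2]); k=np.where(r>1e-9,th/np.maximum(r,1e-9),0)
        return np.c_[ci['cx']+ci['fx']*k*C[:,0],ci['cy']+ci['fy']*k*C[:,1]]
    return np.c_[ci['cx']+ci['fx']*C[:,0]/C[:,2],ci['cy']+ci['fy']*C[:,1]/C[:,2]]
def ray(ci,p,fish):
    a=(p[0]-ci['cx'])/ci['fx'];b=(p[1]-ci['cy'])/ci['fy']
    if fish:
        r=np.hypot(a,b); d=np.array([np.sin(r)*a/max(r,1e-9),np.sin(r)*b/max(r,1e-9),np.cos(r)])
    else: d=np.array([a,b,1.])
    R=np.array(ci['R']); return -R.T@ci['t'], R.T@(d/np.linalg.norm(d))
def onz(ci,p,z,fish):
    o,d=ray(ci,p,fish); return o+d*(z-o[2])/d[2]
def tri(obs):
    A=np.zeros((3,3));b=np.zeros(3)
    for ci,p,f in obs:
        o,d=ray(ci,p,f); P=np.eye(3)-np.outer(d,d); A+=P;b+=P@o
    X=np.linalg.solve(A,b)
    return X,[np.round(proj(ci,X,f)[0]-p,1) for ci,p,f in obs]
E
python3 - <<'E'
from h import *
np.set_printoptions(precision=1,suppress=True)
s=arm.observe(); print(Rt(s))
sc,si,w=[arm.camera_info(n) for n in ("scene","side","wrist")]
print('wristcam',-np.array(w['R']).T@w['t'])
D={'tray':[(268.8,230.5),(272.5,192.9),(382.4,182.8)],'calhome':[(280.7,221.3),(295.4,196.5),(329,203.4)],
'plhome':[(255.6,220.9),(269.4,181.9),(404.8,207.4)],'thumb':[(297.6,244),(279.3,208.2),(343,120)],
'cal':[(284,170.6),(361.3,181.6),None],'pl':[(374.5,249.9),(317.3,246.4),(190.7,53.1)]}
for k,v in D.items():
    o=[(c,p,f) for c,p,f in zip((sc,si,w),v,(0,0,1)) if p is not None]
    print(k,*tri(o))
a=cv2.imread('pics/scene0.png');b=cv2.imread('pics/wrist0.png')
c=np.hstack([cv2.resize(a[200:300,340:460],(480,400),interpolation=3),cv2.resize(a[150:230,250:330],(400,400)[:2],interpolation=3)[:, :320]])
cv2.imwrite('pics/crop1.png',c)
E
```

```text
[[-0.  1. -0.]
 [-0. -0. -1.]
 [-1. -0.  0.]]
wristcam [574.5  73.6 373.9]
tray [643.2  -0.3  68.7] [array([-0.6,  1.8]), array([ 1.8, -1.2]), array([ 1.5, -2.7])]
calhome [586.4 -36.4  44.7] [array([0.8, 1. ]), array([-0.7, -0.3]), array([-1.2,  2.8])]
plhome [663.6 -20.   95.1] [array([0.3, 1.8]), array([ 1.7, -1. ]), array([ 3.5, -1.1])]
thumb [597.7  58.8  50.7] [array([-0.4,  0.9]), array([-0.6, -0.6]), array([-3.5,  0.6])]
cal [ 434.6 -288.1    5. ] [array([-0. , -0.5]), array([-0.2,  0.4])]
pl [423.1 148.    8.8] [array([0.3, 0.6]), array([ 1.1, -0.7]), array([ 2., -1.])]
```

View pics/crop1.png

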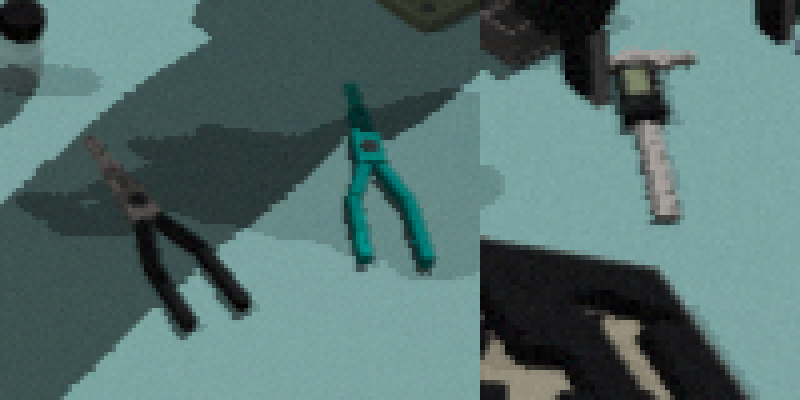

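Confirmed: the steel/black-handled pliers (scene 375,250) are the tool; the caliper is at scene (284,171). I'll move above the pliers for a close wrist look.

Emit:
carry_out([
  [2,-3,-3],
  [4,-6,-6],
  [6,-9,-9],
  [8,-12,-12],
  [10,-14.5,-14.5],
  [10,-14.5,-14.5],
  [10,-14.5,-14.5],
  [10,-14.5,-14.5],
], spin=[0,0,0,0,0,0,0,0], jaw=[80,60,50,50,50,50,50,50])

```text
time: 1.85
ee_pos: [430.8, 144.5, 153.6]
tool_rot: [91.5, 89.9, 1.4]
wrist_force: [-0.2, 0.0, -0.1]
grip_width: 43.0
```

```bash
python3 - <<'E'
from h import *
np.set_printoptions(precision=1,suppress=True)
s=arm.observe(); ci=arm.camera_info('wrist'); im=arm.snapshot('wrist'); cv2.imwrite('pics/w1.png',im)
print(s['time'],s['ee_pos'],s['tool_rot'],s['grip_width'],s['wrist_force'])
for z,l in ((5,'pliers_grip'),(0,'pliers'),(31,'flux_bottle')):
    for d in arm.mark_of('wrist',l): print(l,round(d['conf'],2),d['point'],onz(ci,d['point'],z,1))
for i,d in enumerate(arm.masks_of('wrist','pliers')):
    v,u=np.nonzero(d['mask']); P=np.array([onz(ci,(a,b),5,1)[:2] for a,b in zip(u,v)]); m=P.mean(0)
    w,V=np.linalg.eigh(np.cov((P-m).T)); ax=V[:,1]; t=(P-m)@ax
    print(d['conf'],d['box'],m,ax,'ang',np.degrees(np.arctan2(ax[1],ax[0])),t.min(),t.max())
E
```

```text
1.85 [430.8 144.5 153.6] [91.5 89.9  1.4] 42.97232741917369 [-0.2  0.  -0.1]
pliers_grip 0.97 [143.1, 143.1] [261.5 192.    5. ]
pliers_grip 0.84 [311.8, 186.6] [425.6 146.7   5. ]
pliers 0.75 [308.4, 168.7] [422.6 162.1   0. ]
pliers 0.7 [153.2, 128.1] [271.8 205.4   0. ]
flux_bottle 0.91 [302.5, 311.2] [415.9  28.6  31. ]
0.9 [118.6, 45.6, 213.2, 197.1] [281.  216.3] [0.6 0.8] ang 52.0601362024321 -95.18659619299494 66.49174071452207
0.75 [292.5, 76.9, 359.7, 250.7] [429.1 175.2] [0.2 1. ] ang 79.63126870883451 -95.6387684422608 66.37777481396643
```

View pics/w1.png

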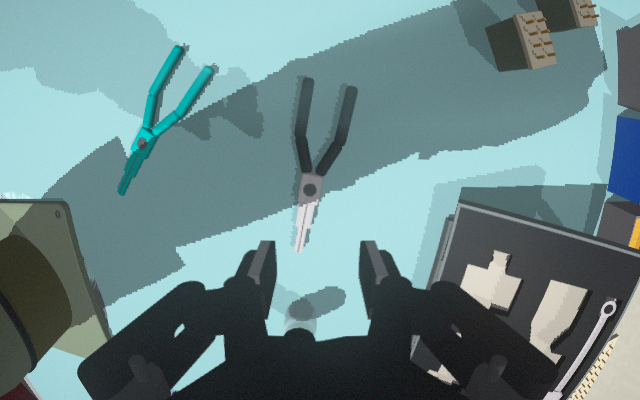

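```bash
python3 - <<'E'
from h import *
np.set_printoptions(precision=1,suppress=True)
ci=arm.camera_info('wrist')
for p in ((298.5,251),(311,187),(310,190),(306,78),(353,87)): print(p,onz(ci,p,5,1))
s=arm.observe();print(s['ee_pos'],s['tool_rot'])
E
```

```text
(298.5, 251) [411.8  82.5   5. ]
(311, 187) [424.4 146.5   5. ]
(310, 190) [423.5 143.7   5. ]
(306, 78) [420.6 243.    5. ]
(353, 87) [460.8 235.4   5. ]
[430.3 144.6 153.5] [110.  90.  20.]
```

Emit:
carry_out([
  [4,-0.5,-0.2],
  [8,-0.5,-0.2],
  [11,-0.5,-0.2],
  [12.8,-0.5,-0.2],
  [12.8,-0.5,-0.2],
  [12.8,-0.5,-0.2],
  [12.8,-0.5,-0.2],
  [12.8,-0.5,-0.2],
], spin=[5,10.4,10.4,10.4,10.4,10.4,10.4,10.4], jaw=[50,50,50,50,50,20,10,10], force=40)

```text
time: 2.9
ee_pos: [425.4, 147.1, 26.4]
tool_rot: [121.5, 89.9, 21.1]
wrist_force: [-1.0, -2.0, 9.8]
grip_width: 18.8
```

```bash
python3 - <<'E'
from h import *
im=arm.snapshot('wrist'); cv2.imwrite('pics/w2.png',im[150:]); s=arm.observe();print(s['ee_pos'],s['tool_rot'],s['grip_width'],s['wrist_force'])
E
```

```text
[425.3770027  147.05843567  26.41313958] [120.19727142  89.91859929  19.78877586] 18.081731132044144 [-1.76391022 -1.01939971 11.43460634]
```

View pics/w2.png

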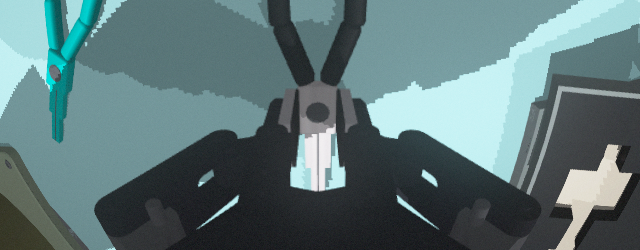

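Emit:
carry_out([
  [0,0,0],
  [-0.45,0,0],
  [-0.45,0,0],
  [-0.45,0,0],
  [-0.45,0,0],
  [-0.45,0,0],
  [-0.45,0,0],
  [-0.45,0,0],
], spin=[0,0,0,0,0,0,0,0], jaw=[32,32,32,20,10,10,10,10], force=40)

```text
time: 3.75
ee_pos: [425.2, 147.1, 30.3]
tool_rot: [122.9, 89.9, 22.5]
wrist_force: [-0.7, -0.6, 14.1]
grip_width: 17.7
```

```bash
python3 - <<'E'
from h import *
s=arm.observe();print(s['ee_pos'],s['grip_width'],s['wrist_force'],s['moment'])
E
```

```text
[425.23294825 147.10130227  30.26087688] 17.659035532001923 [-0.67202667 -0.58901743 14.09813724] [-0.02957814  0.16565856 -0.03358604]
```

Emit:
carry_out([
  [-0.5,0,0],
  [-1,0,0],
  [-2,0,0],
  [-3,0,0],
  [-3,0,0],
  [-3,0,0],
  [-3,0,0],
  [-3,0,0],
], spin=[0,0,0,0,0,0,0,0], jaw=[10,10,10,10,10,10,10,10], force=50)

```text
time: 4.55
ee_pos: [424.8, 147.0, 59.5]
tool_rot: [-62.5, 90.0, -162.9]
wrist_force: [-0.7, 0.4, -1.6]
grip_width: 16.3
```

```bash
python3 - <<'E'
from h import *
im=arm.snapshot('wrist'); cv2.imwrite('pics/w3.png',im[150:]); s=arm.observe();print(s['ee_pos'],s['tool_rot'],s['grip_width'],s['wrist_force'])
im=arm.snapshot('side'); cv2.imwrite('pics/s3.png',cv2.resize(im[180:300,240:400],(800,600),interpolation=3))
E
```

```text
[424.83852609 146.96137738  59.5107065 ] [ -62.79504658   89.96534711 -163.19629965] 16.556665807898224 [ 0.32442222  0.28207072 -2.08436187]
```

View pics/w3.png

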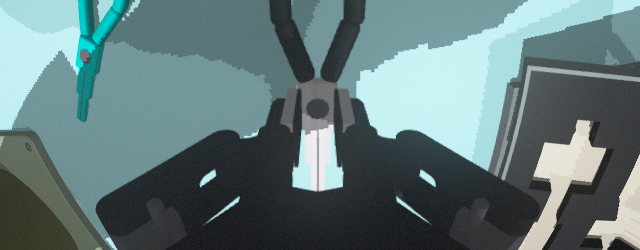

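View pics/s3.png

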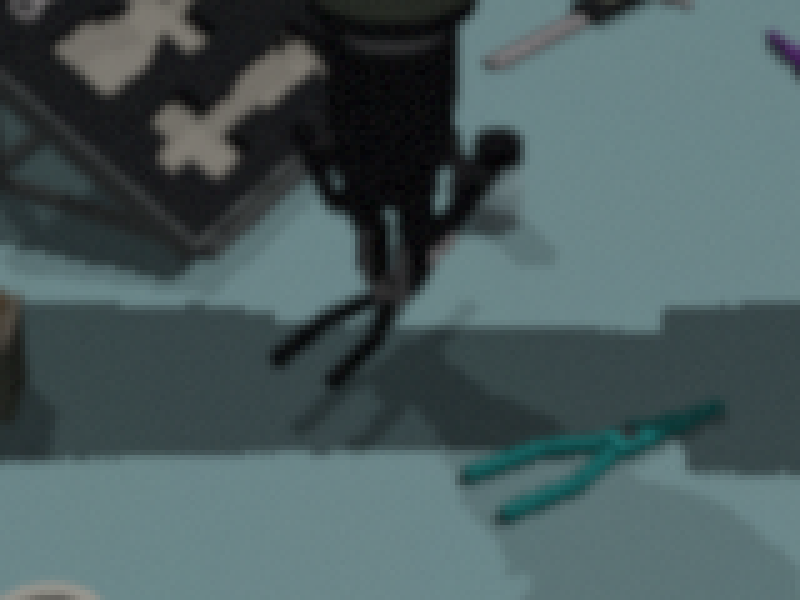

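```bash
python3 - <<'E'
from h import *
np.set_printoptions(precision=2,suppress=True)
s=arm.observe(); ci=arm.camera_info('wrist'); R=Rt(s); print(R)
for d in (0,15,20,22,25): print(d,proj(ci,s['ee_pos']+R@np.array([d,0,0]),1))
# camera in tool frame
C=-np.array(ci['R']).T@ci['t']; print('cam in tool',R.T@(C-s['ee_pos'])); print(np.array(ci['R'])@R)
im=cv2.imread('pics/w3.png')
cv2.imwrite('pics/w3c.png',cv2.resize(im[60:210,240:400],(800,750)[:2],interpolation=3)[:600])
# tray view: pale mask in wrist0
b=cv2.imread('pics/wrist0.png'); cv2.imwrite('pics/t0.png',cv2.resize(b[50:275,270:570],(800,600),interpolation=3))
E
```

```text
[[-0.    0.98 -0.18]
 [-0.   -0.18 -0.98]
 [-1.   -0.    0.  ]]
0 [[318.02 275.97]]
15 [[317.95 260.28]]
20 [[317.92 255.62]]
22 [[317.91 253.83]]
25 [[317.9  251.22]]
cam in tool [-120.58   -0.35  -73.56]
[[-0.    1.    0.  ]
 [-0.29 -0.    0.96]
 [ 0.96  0.    0.29]]
```

View pics/w3c.png

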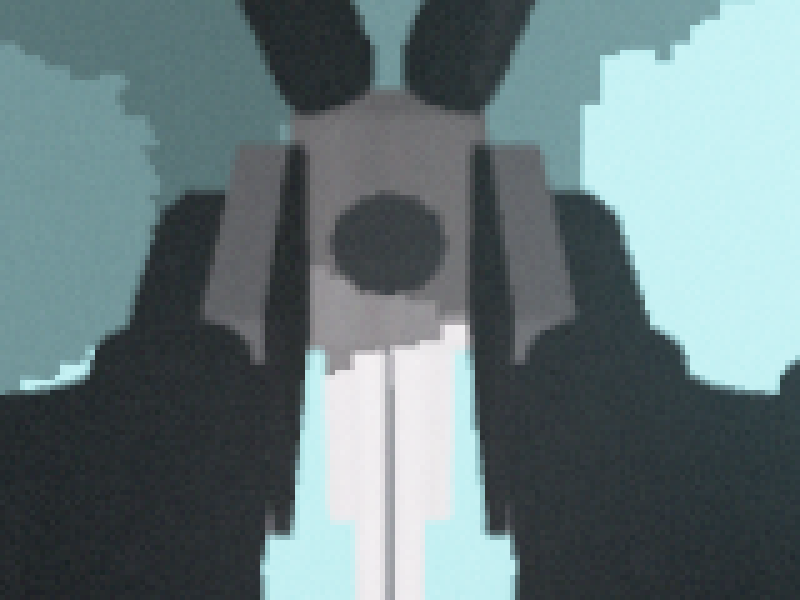

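View pics/t0.png

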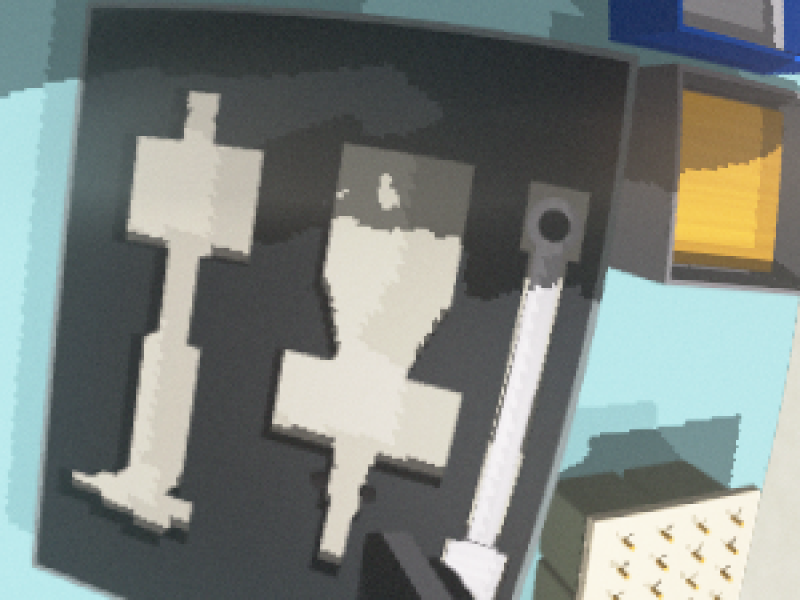

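```bash
python3 - <<'E'
import cv2
b=cv2.imread('pics/wrist0.png')
def g(r0,r1,c0,c1,n):
    z=cv2.resize(b[r0:r1,c0:c1],None,fx=5,fy=5,interpolation=cv2.INTER_CUBIC)
    for c in range((c0+9)//10*10,c1,10): cv2.putText(z,str(c),((c-c0)*5,10),0,.35,(0,0,255)); cv2.line(z,((c-c0)*5+2,12),((c-c0)*5+2,18),(0,0,255),1)
    for r in range((r0+9)//10*10,r1,10): cv2.putText(z,str(r),(0,(r-r0)*5+6),0,.35,(0,0,255)); cv2.line(z,(24,(r-r0)*5+2),(30,(r-r0)*5+2),(0,0,255),1)
    cv2.imwrite(n,z)
g(80,152,310,455,'pics/z1.png'); g(150,270,290,450,'pics/z2.png')
E
```

```text
(no output)
```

View pics/z1.png

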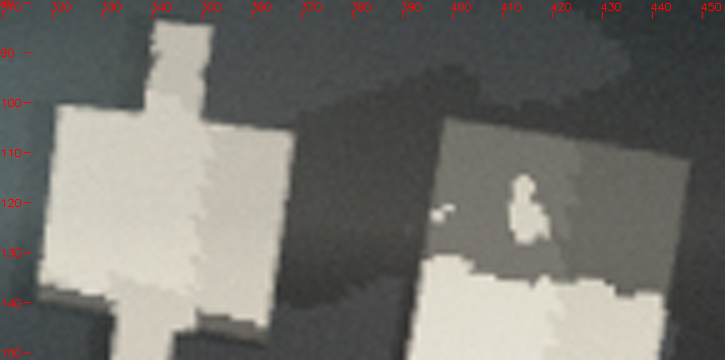

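View pics/z2.png

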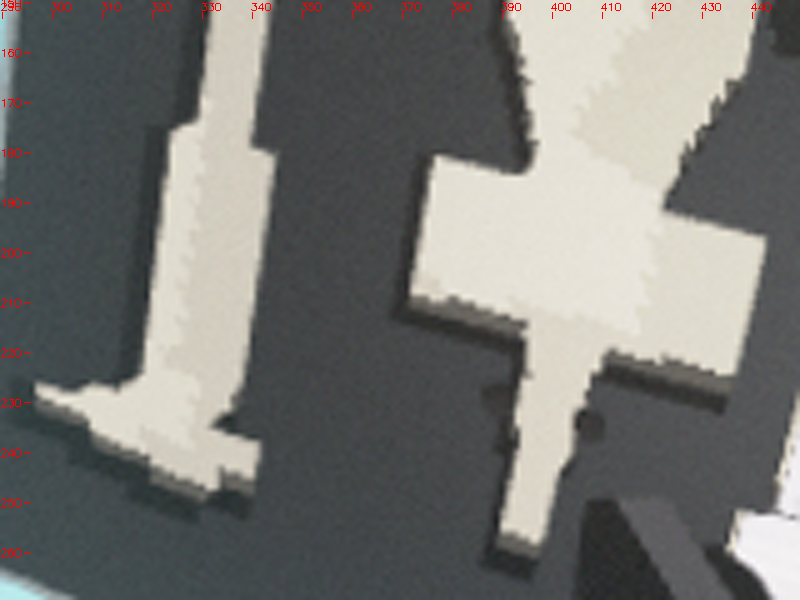

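```bash
cat > tray.py <<'E'
from h import *
np.set_printoptions(precision=2,suppress=True)
w={'fx':309.70691628693146,'fy':309.70691628693146,'cx':317.3078552147285,'cy':197.71993026448953,'R':np.array([[9.99999807e-01,-3.40984142e-04,5.20210649e-04],[-4.77572840e-04,-9.56749146e-01,2.90913809e-01],[3.98514099e-04,-2.90914001e-01,-9.56749123e-01]]),'t':np.array([-574.69904655,-38.05368528,378.89648393])}
# (pocket, u sign/base, y base, n_u, n_y, uses play signs, pixel)
O=[('c',-30,111,0,12,0,(321.0,100.6)),('c',30,111,12,12,0,(368.6,106.2)),('c',-30,67,0,0,0,(317.2,137.6)),('c',30,67,12,0,0,(363.2,144.8)),
('c',-8,130,0,0,1,(340.2,83.6)),('c',8,130,12,0,1,(352.2,84.8)),('c',-14,30,0,12,1,(323.6,175.6)),('c',14,30,12,12,1,(344.6,180.2)),
('p',-24,96,0,12,1,(398.2,103)),('p',24,96,12,12,1,(448,111.6)),
('p',-36,18,0,12,0,(376.2,180.6)),('p',-36,-18,0,0,0,(371.6,208.4)),('p',36,18,12,12,0,(443,197)),('p',36,-18,12,0,0,(437,225)),
('p',-4,-64,0,0,1,(389.2,257)),('p',4,-64,12,0,1,(398.6,259.2))]
def frame(yaw,sl=30):
    return Ro.from_euler('zy',[yaw,-sl],degrees=True).as_matrix() if 0 else Ro.from_euler('ZY',[yaw,-sl],degrees=True).as_matrix()
def inter(a,b,c,d):
    A=np.c_[b-a,-(d-c)]; s=np.linalg.solve(A,c-a); return a+s[0]*(b-a)
def res(q,full=False):
    P=q[:3]; F=frame(q[3]); p=q[6]; r=[]
    for k,u,y,nu,ny,pl,px in O:
        u=u+np.sign(u)*p*pl; y=y+np.sign(y)*p*pl
        off=np.array([0,0,0.]) if k=='p' else np.array([q[4],q[5],0])
        f=lambda uu,yy,n: proj(w,P+F@(off+[uu,yy,n]),1)[0]
        x=inter(f(u,y-4,nu),f(u,y+4,nu),f(u-4,y,ny),f(u+4,y,ny)); r+=list(x-px)
    r.append((p-1.)/0.5)
    return np.array(r)
if __name__=='__main__':
    q=least_squares(res,[663,-20,85,0,-88,0,1.],loss='soft_l1').x
    r=res(q); print('pl floor',q[:3],'yaw',q[3],'d',q[4:6],'p',q[6]); print(r[:-1].reshape(-1,2))
    F=frame(q[3]); J=least_squares(res,q).jac; C=np.linalg.inv(J.T@J)*0.25; print('sd',np.sqrt(np.diag(C)))
    print('pliers_home',q[:3]+F@[0,0,5],'cal_home',q[:3]+F@[q[4],q[5],6],'thumb',q[:3]+F@[q[4],q[5]+89,5])
E
python3 tray.py
```

```text
pl floor [666.52 -20.49  80.29] yaw -6.552944296876368 d [-82.99 -20.83] p 1.3531298139815044
[[ 0.74 -0.43]
 [-0.41 -0.48]
 [ 0.    1.38]
 [-0.67  2.49]
 [ 0.29  0.32]
 [-0.48  0.12]
 [ 0.85 -0.96]
 [ 0.1  -0.73]
 [ 0.65 -0.27]
 [-0.73 -0.85]
 [ 0.89 -0.66]
 [ 0.38  1.46]
 [ 0.01 -0.89]
 [-1.37  2.4 ]
 [ 0.8   0.3 ]
 [-1.37  0.37]]
sd [0.3  0.28 0.77 0.14 0.38 0.35 0.14]
pliers_home [664.04 -20.2   84.62] cal_home [589.77 -32.64  43.99] thumb [600.42  55.73  43.13]
```

Emit:
carry_out([
  [-5,0,0],
  [-9.5,1.5,0.7],
  [-10.5,6,2.8],
  [-10.5,10,4.7],
  [-10.5,14,6.6],
  [-10.5,18,8.5],
  [-10.5,22,10.4],
  [-10.5,25.6,12.1],
], spin=[0,0,-1,-2,-3,-3.85,-3.85,-3.85], jaw=[10,10,10,10,10,10,10,10])

```text
time: 5.45
ee_pos: [656.0, -20.0, 164.5]
tool_rot: [-66.6, 90.0, -163.1]
wrist_force: [0.4, 0.1, -1.6]
grip_width: 16.6
```

```bash
python3 - <<'E'
from h import *
np.set_printoptions(precision=2,suppress=True)
import tray
s0=arm.observe(); ci=arm.camera_info('wrist'); im=arm.snapshot('wrist'); cv2.imwrite('pics/w4.png',im); s=arm.observe();print(s0['ee_pos'],s['ee_pos'],Rt(s),s['grip_width'],s['wrist_force'])
tray.O=[o for o in tray.O if not (o[4]==0 and o[2] in(67,-18))]
q=least_squares(tray.res,[663,-20,85,0,-88,0,1.],loss='soft_l1').x;print(q)
print(tray.res(q).round(1))
np.save('q.npy',q)
im=arm.snapshot('side');cv2.imwrite('pics/s4.png',cv2.resize(im[100:260,200:400],(750,600),interpolation=3))
E
```

```text
[655.99 -20.04 164.52] [659.64 -24.7  164.29] [[ 0.    0.99 -0.12]
 [-0.   -0.12 -0.99]
 [-1.    0.    0.  ]] 16.436521301609115 [ 3.87 -7.02 -2.76]
[666.08 -20.76  81.15  -6.63 -82.83 -21.03   1.42]
[ 0.6 -0.1 -0.5 -0.1  0.2  0.5 -0.5  0.4  0.6 -0.5 -0.  -0.2  0.5 -0.1
 -0.6 -0.6  0.6 -0.2 -0.1 -0.3  0.4  0.9 -1.6  1.   0.8]
```

View pics/w4.png

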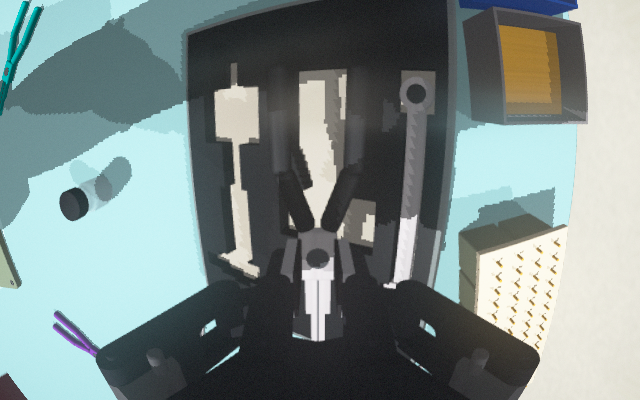

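View pics/s4.png

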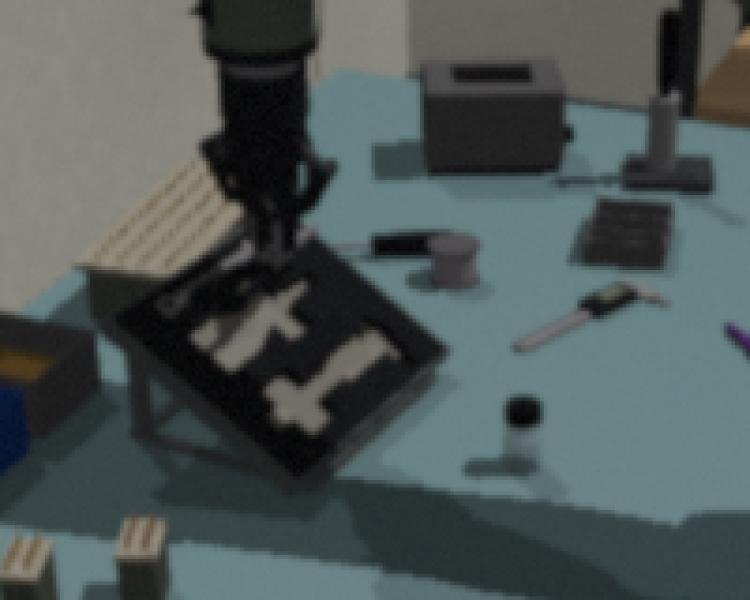

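Emit:
carry_out([
  [1,0.5,0],
  [2,0.5,0],
  [3,0.5,0],
  [3.4,0.5,0],
  [3.7,0.5,0],
  [3.9,0.5,0],
  [4.0,0.5,0],
  [4.0,0.5,0],
], spin=[0,0,0,0,0,0,0,0], jaw=[10,10,10,10,10,10,10,10])

```text
time: 6.35
ee_pos: [659.1, -18.4, 124.6]
tool_rot: [-94.6, 89.9, 168.9]
wrist_force: [-5.6, 1.5, -4.0]
grip_width: 16.2
```

```bash
python3 - <<'E'
from h import *
np.set_printoptions(precision=2,suppress=True)
s0=arm.observe(); im=arm.snapshot('wrist'); cv2.imwrite('pics/w5.png',im[:,150:500]); print(s0['ee_pos'],s0['grip_width'],s0['wrist_force'],s0['moment'])
im=arm.snapshot('side');cv2.imwrite('pics/s5.png',cv2.resize(im[120:260,200:360],(686,600),interpolation=3))
E
```

```text
[659.08 -18.44 124.58] 16.221360998066242 [-5.62  1.47 -3.95] [ 0.42  1.32 -0.07]
```

View pics/w5.png

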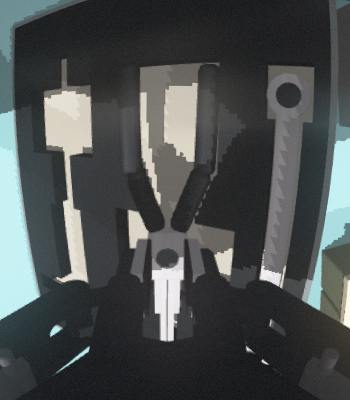

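View pics/s5.png

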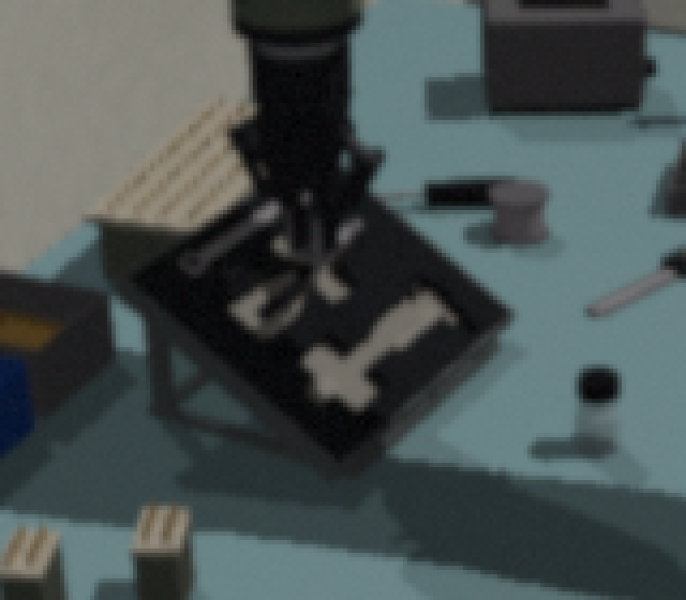

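Emit:
carry_out([
  [0.1,-0.1,0],
  [0.2,-0.15,0],
  [0.2,-0.15,0],
  [0.2,-0.15,0],
  [0.2,-0.1,0],
  [0.2,-0.05,0],
  [0.2,0,0],
  [0.2,0,0],
], spin=[0,0,0,0,0,0,0,0], jaw=[10,10,19,21,23,25,26,27], force=20)

```text
time: 7.25
ee_pos: [660.2, -18.9, 122.9]
tool_rot: [90.9, 90.0, -5.7]
wrist_force: [-0.8, -0.2, -0.3]
grip_width: 23.0
```

```bash
python3 - <<'E'
from h import *
np.set_printoptions(precision=2,suppress=True)
s0=arm.observe(); im=arm.snapshot('wrist'); cv2.imwrite('pics/w6.png',cv2.resize(im[50:370,230:420],(475,800)[:2],interpolation=3)[:600]); print(s0['ee_pos'],s0['grip_width'],s0['wrist_force'],s0['moment'])
im=arm.snapshot('side');cv2.imwrite('pics/s6.png',cv2.resize(im[120:260,200:360],(686,600),interpolation=3))
E
```

```text
[660.16 -18.86 122.86] 23.00977274175519 [-0.79 -0.22 -0.35] [-0.07  0.03  0.02]
```

View pics/w6.png

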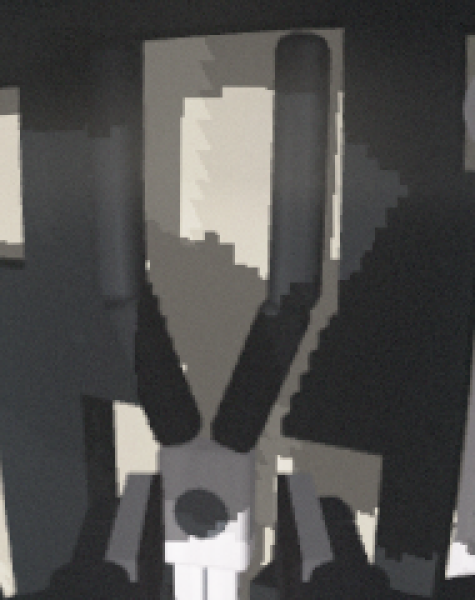

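View pics/s6.png

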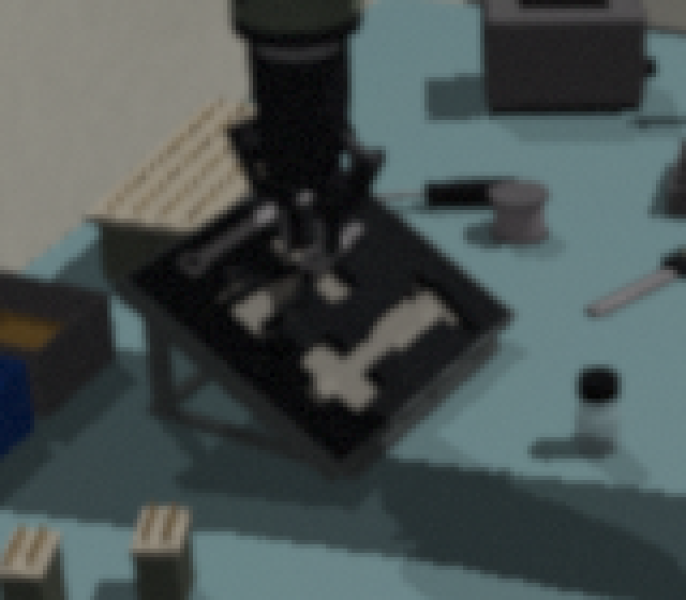

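Emit:
carry_out([
  [-0.5,0,0],
  [-2,0,0],
  [-4.5,-0.5,0],
  [-4.5,-1.5,0],
  [-4.5,-2.8,0],
  [-4.5,-2.8,0.1],
  [-4.5,-2.8,0.1],
  [-4.5,-2.8,0.1],
], spin=[0,-6,-14,-22,-30,-38,-46,-54], jaw=[32,32,20,0,0,0,0,0])

```text
time: 8.15
ee_pos: [632.1, -16.7, 168.3]
tool_rot: [13.2, 90.0, -29.1]
wrist_force: [0.2, -0.1, -0.4]
grip_width: -0.1
```

Emit:
carry_out([
  [0,0,0],
  [0,0,0],
  [0,0,0],
  [0,0,0],
  [0,0,0],
  [0,0,0],
  [0,0,0],
  [0,0,0],
], spin=[-8,-16,-24,-32,-36,-36,-36,-36], jaw=[0,0,0,0,0,0,0,0])

```text
time: 8.95
ee_pos: [632.0, -16.6, 167.9]
tool_rot: [-67.2, 90.0, -73.8]
wrist_force: [0.0, 0.3, 0.6]
grip_width: -0.0
```

```bash
cat > look.py <<'E'
from h import *
import sys
np.set_printoptions(precision=2,suppress=True)
n=sys.argv[1]; s0=arm.observe(); ci=arm.camera_info('wrist'); im=arm.snapshot('wrist'); cv2.imwrite(f'pics/w{n}.png',im)
q=np.load('q.npy'); a=np.radians(q[3]); d=s0['ee_pos']-q[:3]
print('t',s0['time'],s0['ee_pos'],"x'y'z",d[0]*np.cos(a)+d[1]*np.sin(a),-d[0]*np.sin(a)+d[1]*np.cos(a),d[2],'grip',s0['grip_width'],s0['wrist_force'],s0['moment'],'q7',s0['qpos'][6]); print(Rt(s0)[:2])
import pickle; pickle.dump((s0,ci),open(f'pics/w{n}.pkl','wb'))
for c in sys.argv[2:]:
    im=arm.snapshot(c); b=(120,260,200,360) if c=='side' else (170,300,190,350)
    cv2.imwrite(f'pics/{c}{n}.png',cv2.resize(im[b[0]:b[1],b[2]:b[3]],None,fx=4.2,fy=4.2,interpolation=3))
E
python3 look.py 7 scene
```

```text
t 8.95 [631.99 -16.56 167.91] x'y'z -34.35122990091999 0.2329506544272424 86.76479359835695 grip -0.01056111713502129 [0.03 0.26 0.65] [-0.01  0.07 -0.04] q7 62.48652851821238
[[ 0.    0.12  0.99]
 [-0.    0.99 -0.12]]
```

View pics/w7.png

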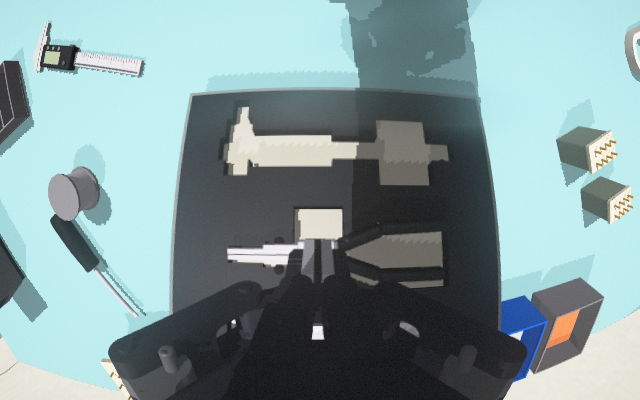

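View pics/scene7.png

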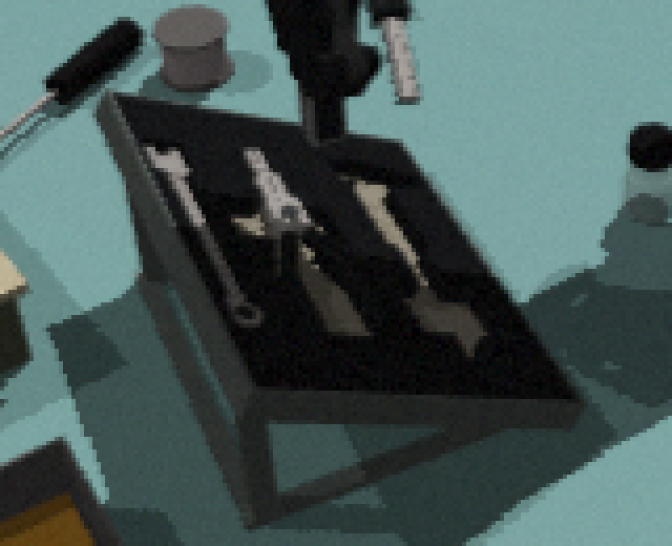

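Emit:
carry_out([
  [2.5,0,-0.2],
  [5,0,-0.2],
  [6.5,0,-0.2],
  [7.2,0,-0.2],
  [7.4,0,-0.2],
  [7.4,0,-0.2],
  [7.2,0,0.15],
  [7.05,0,0.4],
], spin=[0,0,0,0,0,0,0,0], jaw=[0,0,0,0,0,0,0,0])

```text
time: 9.85
ee_pos: [636.3, -17.0, 98.3]
tool_rot: [0.9, 90.0, -5.6]
wrist_force: [-0.9, -0.2, -0.7]
grip_width: 0.0
```

```bash
python3 look.py 8 scene
```

```text
t 9.85 [636.33 -16.99  98.32] x'y'z -29.99293971286084 0.31027656949329296 17.165883567380504 grip 0.014199770953060254 [-0.92 -0.23 -0.72] [-0.05  0.15 -0.02] q7 60.617749642083176
[[ 0.    0.11  0.99]
 [-0.    0.99 -0.11]]
```

View pics/w8.png

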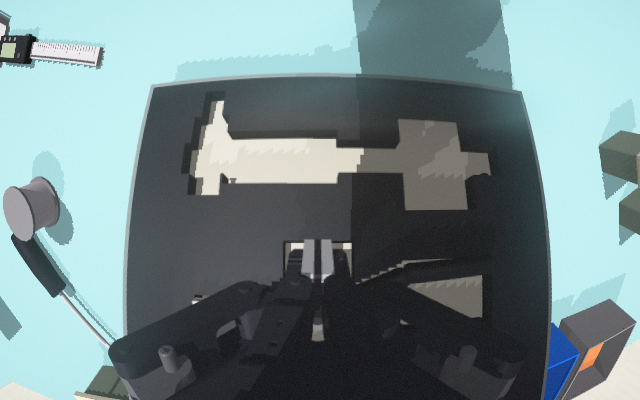

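View pics/scene8.png

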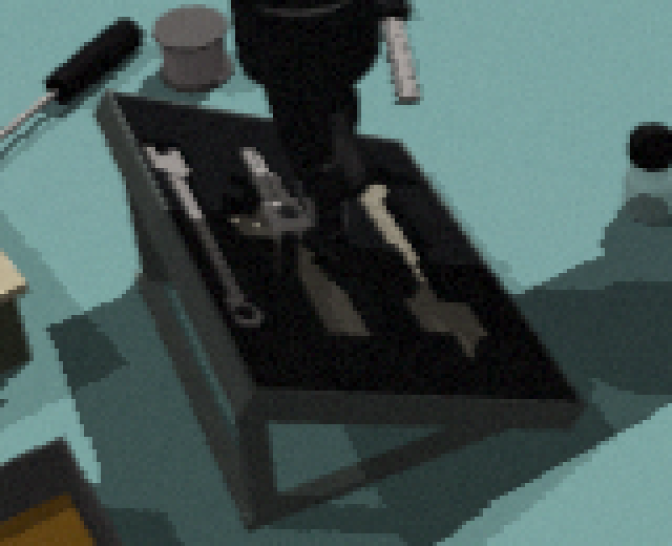

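Emit:
carry_out([
  [-0.05,0,0.1],
  [-0.1,0,0.2],
  [-0.17,0,0.3],
  [-0.23,0,0.4],
  [-0.29,0,0.5],
  [-0.35,0,0.6],
  [-0.4,0,0.7],
  [-0.45,0,0.78],
], spin=[0,0,0,0,0,0,0,0], jaw=[0,0,0,0,0,0,0,0])

```text
time: 10.75
ee_pos: [639.7, -17.8, 99.9]
tool_rot: [-170.6, 89.4, -177.2]
wrist_force: [-29.1, 2.7, -5.1]
grip_width: 0.0
```

```bash
python3 look.py 9 scene
```

```text
t 10.75 [639.73 -17.75  99.87] x'y'z -26.520723698275194 -0.056096481443679735 18.71794546999307 grip 0.04728815707893016 [-29.12   2.7   -5.14] [ 0.57  5.82 -0.05] q7 61.408511767327674
[[-0.01  0.11  0.99]
 [-0.    0.99 -0.11]]
```

View pics/w9.png

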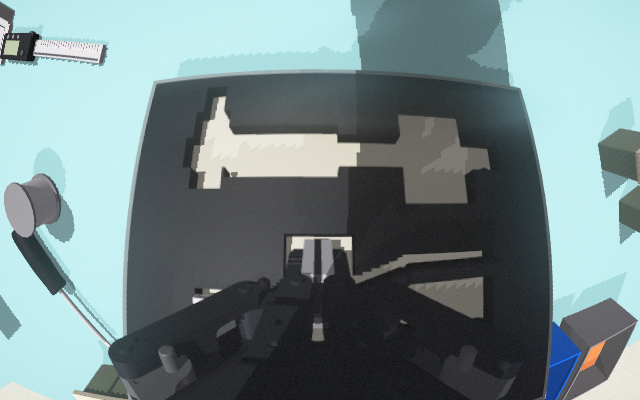

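View pics/scene9.png

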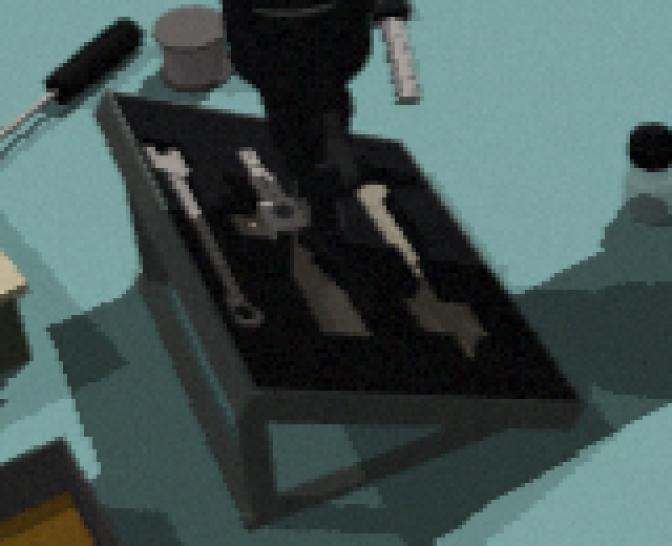

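Emit:
carry_out([
  [0,0,-0.5],
  [-0.5,0,-1.2],
  [-4,0,-1.5],
  [-7,0,-1.5],
  [-7,0,-1.5],
  [-7,0,-1.5],
  [-7,0,-1.5],
  [-7,0,-1.5],
], spin=[0,0,0,0,0,0,0,0], jaw=[0,0,0,0,0,0,0,0])

```text
time: 11.65
ee_pos: [628.5, -16.2, 171.0]
tool_rot: [-174.6, 89.9, 178.8]
wrist_force: [0.6, -0.5, -0.0]
grip_width: 0.0
```

```bash
python3 look.py 10 side; python3 - <<'E'
import cv2
b=cv2.imread('pics/w10.png'); cv2.imwrite('pics/w10z.png',cv2.resize(b[180:330,210:470],None,fx=3,fy=3,interpolation=3))
E
```

```text
t 11.65 [628.52 -16.23 171.04] x'y'z -37.83836814397661 0.15921683766259864 89.88564946097752 grip 0.023775430266466134 [ 0.6  -0.52 -0.03] [-0.01  0.02 -0.02] q7 62.44482654725781
[[-0.    0.11  0.99]
 [ 0.    0.99 -0.11]]
```

View pics/w10z.png

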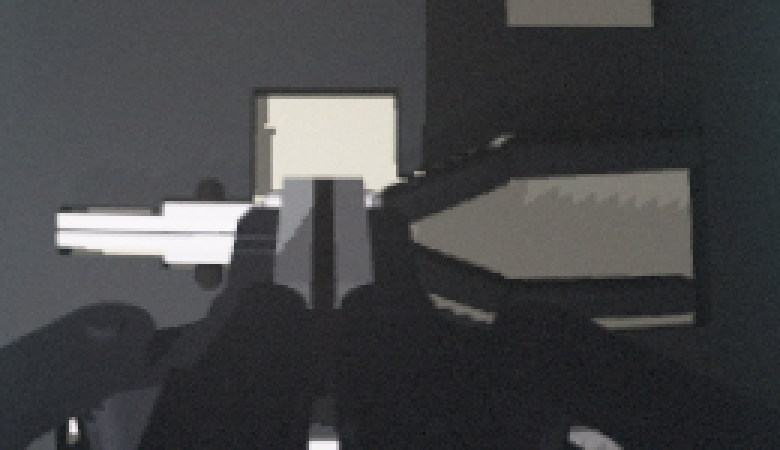

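View pics/side10.png

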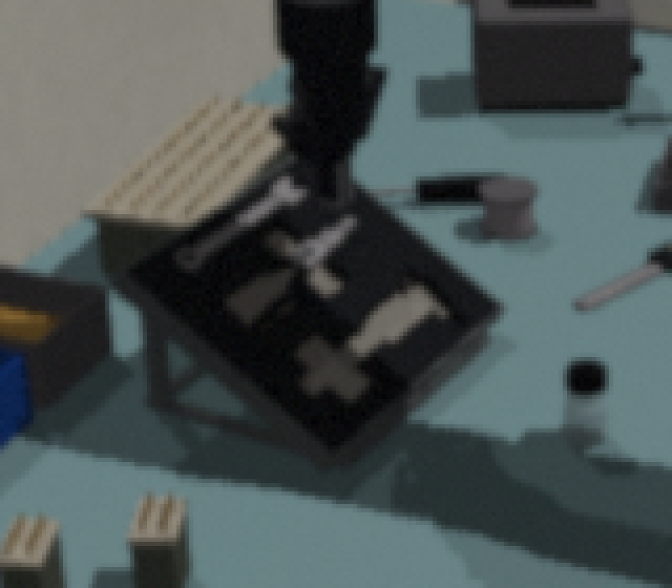

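Emit:
carry_out([
  [1.5,0,2.25],
  [3.5,0,2.25],
  [4.8,0,2.25],
  [5.4,0,2.3],
  [5.6,0,2.4],
  [5.7,0,2.45],
  [5.8,0,2.5],
  [5.9,0,2.55],
], spin=[0,0,0,0,0,0,0,0], jaw=[0,0,0,0,0,0,0,0])

```text
time: 12.55
ee_pos: [653.9, -19.0, 114.2]
tool_rot: [-115.1, 90.0, -121.6]
wrist_force: [-15.3, 0.9, 29.3]
grip_width: -0.4
```

```bash
python3 look.py 11 scene
```

```text
t 12.55 [653.95 -19.02 114.17] x'y'z -12.25578317460682 0.3298620643770185 33.02231248039986 grip -0.40721172773542014 [-15.28   0.91  29.32] [-0.06  3.16  0.05] q7 62.601890508240544
[[-0.    0.11  0.99]
 [-0.    0.99 -0.11]]
```

View pics/scene11.png

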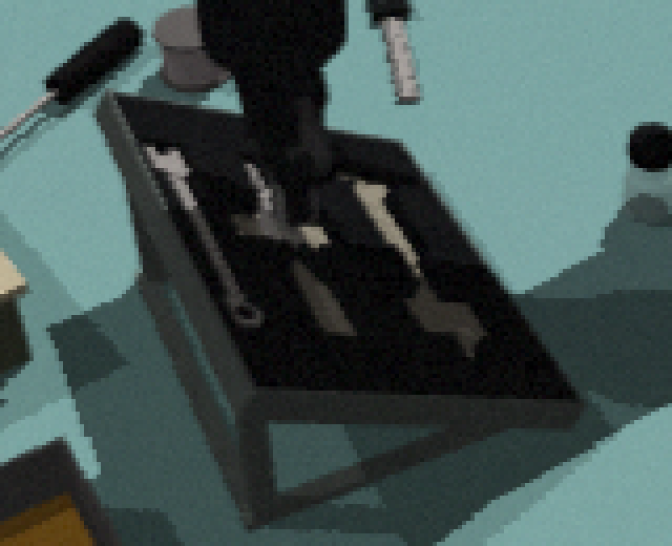

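View pics/w11.png

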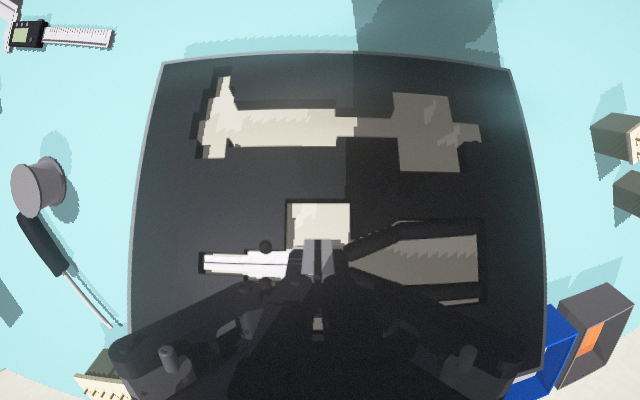

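Emit:
carry_out([
  [-0.5,0,-0.2],
  [-3,0,-2],
  [-6,0,-5],
  [-7,0,-8],
  [-7,0,-9],
  [-7,0,-9],
  [-7,0,-9],
  [-7,0,-9],
], spin=[0,0,0,0,0,0,0,0], jaw=[0,0,0,0,0,0,0,0])

```text
time: 13.45
ee_pos: [565.3, -8.9, 182.5]
tool_rot: [114.7, 90.0, 108.1]
wrist_force: [1.1, -1.3, -0.1]
grip_width: 0.0
```

```bash
python3 look.py 12 side scene; python3 - <<'E'
import cv2
b=cv2.imread('pics/w12.png'); cv2.imwrite('pics/w12z.png',cv2.resize(b[40:270,170:500],None,fx=2.4,fy=2.4,interpolation=3))
E
```

```text
t 13.45 [565.3   -8.92 182.49] x'y'z -101.47920570223575 0.12079131167512003 101.34087930601386 grip 0.03460816332503488 [ 1.09 -1.35 -0.14] [0.   0.03 0.05] q7 58.349633857251334
[[-0.    0.11  0.99]
 [ 0.    0.99 -0.11]]
```

View pics/w12z.png

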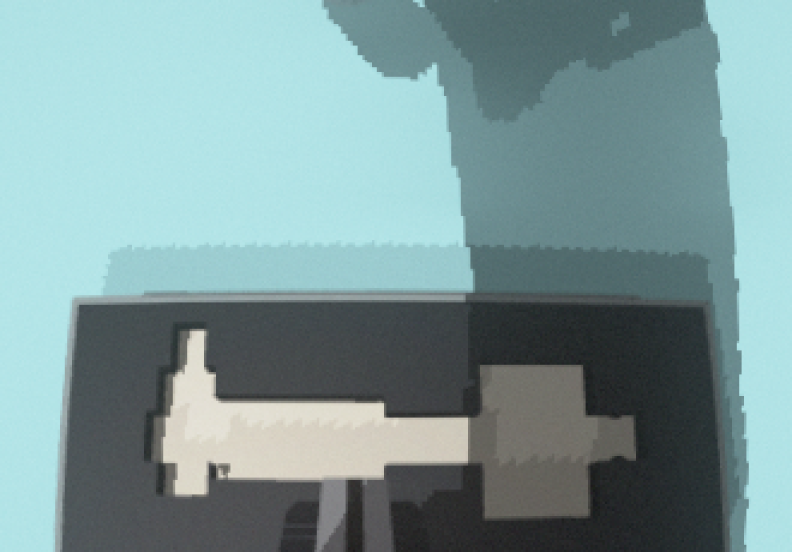

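View pics/side12.png

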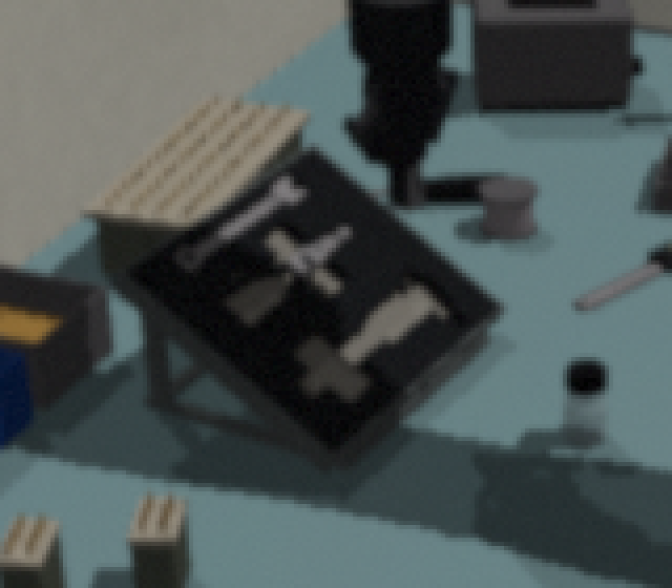

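View pics/scene12.png

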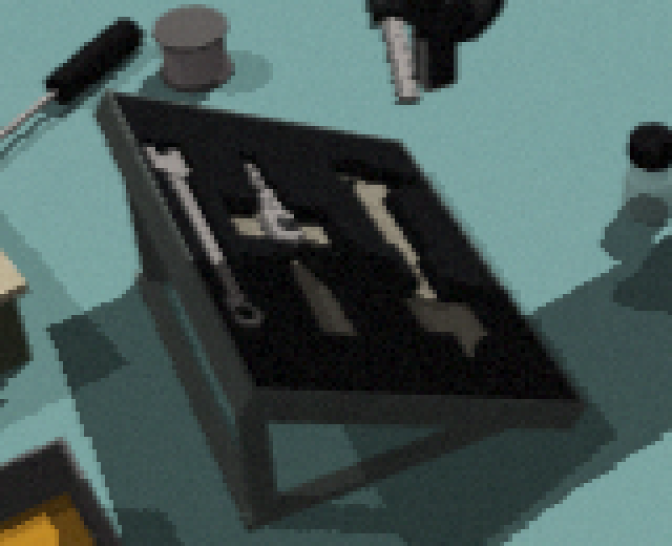

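Emit:
carry_out([
  [0,-4,-1.4],
  [0,-8.5,-2.9],
  [0,-13,-4.5],
  [0.5,-17.5,-6],
  [1,-22,-7.5],
  [1.2,-26.3,-9],
  [1.2,-26.3,-9],
  [1.2,-26.3,-9],
], spin=[0,0,0,0,0,0,0,0], jaw=[20,50,80,90,90,90,90,90])

```text
time: 14.4
ee_pos: [445.1, -260.5, 170.6]
tool_rot: [109.8, 90.0, 103.2]
wrist_force: [0.5, 1.0, -0.8]
grip_width: 76.7
```

```bash
python3 look.py 13; python3 - <<'E'
from h import *
import pickle
np.set_printoptions(precision=1,suppress=True)
s,ci=pickle.load(open('pics/w13.pkl','rb'))
for z,l in ((6,'caliper_grip'),(0,'caliper'),(40,'solder_spool'),(12,'ferrule_tray')):
    for d in arm.mark_of('wrist',l): print(l,round(d['conf'],2),d['point'],onz(ci,d['point'],z,1))
for i,d in enumerate(arm.masks_of('wrist','caliper')):
    print(d['conf'],d['box'])
E
```

```text
t 14.4 [ 445.12 -260.48  170.59] x'y'z -191.80459277781623 -263.631545228935 89.43895799876681 grip 76.66160052344996 [ 0.54  1.01 -0.82] [ 0.04  0.03 -0.01] q7 80.8314852231261
[[-0.    0.12  0.99]
 [ 0.    0.99 -0.12]]
caliper_grip 0.76 [279.2, 185.0] [ 440.4 -297.2    6. ]
caliper 0.64 [313.1, 193.3] [ 454.2 -266.2    0. ]
solder_spool 0.62 [304.7, 313.5] [ 567.1 -288.2   40. ]
ferrule_tray 0.57 [155.3, 214.9] [ 454.4 -435.    12. ]
0.96 [216.3, 129.3, 404.5, 221.7]
0.72 [450.5, 240.1, 613.8, 398.4]
```

View pics/w13.png

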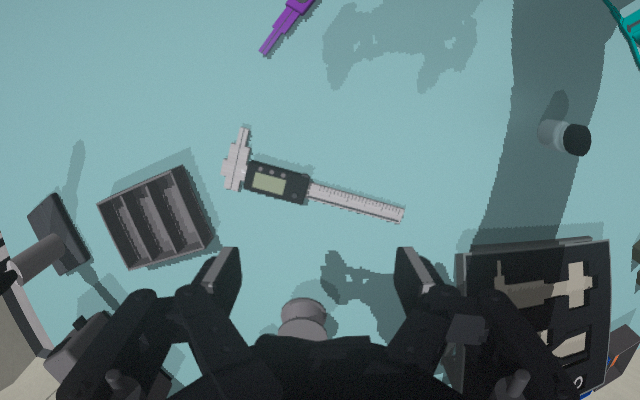

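```bash
python3 - <<'E'
from h import *
import pickle
np.set_printoptions(precision=1,suppress=True)
b=cv2.imread('pics/w13.png'); cv2.imwrite('pics/w13z.png',cv2.resize(b[120:225,215:410],None,fx=4,fy=4,interpolation=3))
E
```

```text
(no output)
```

View pics/w13z.png

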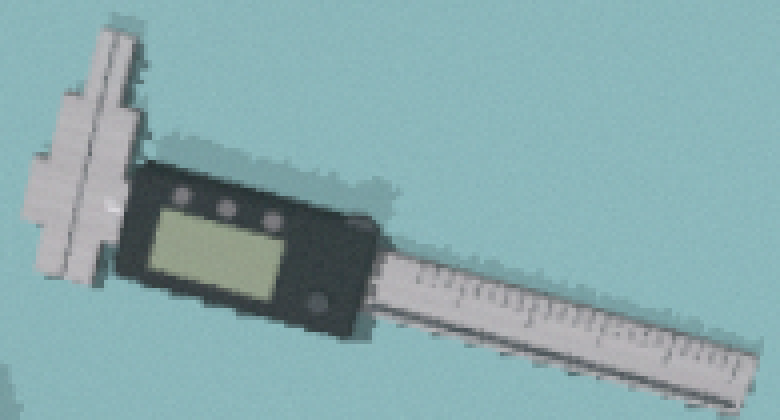

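```bash
python3 - <<'E'
from h import *
import pickle
np.set_printoptions(precision=1,suppress=True)
s,ci=pickle.load(open('pics/w13.pkl','rb'))
P=[]
for z,p in ((12,(148,162)),(12,(378,220)),(12,(350,338)),(12,(117,272)),(5,(745,385)),(5,(388,280)),(5,(122,32)),(5,(67,278)),(5,(25,190))):
    X=onz(ci,(214.6+p[0]/4,119.6+p[1]/4),z,1); P.append(X); print(p,X)
P=np.array(P); c=P[:4].mean(0); e=(P[0]+P[3]-P[1]-P[2])/2; print('centre',c,'len',np.linalg.norm(e),'ang',np.degrees(np.arctan2(e[1],e[0])),'wid',np.linalg.norm((P[0]+P[1]-P[2]-P[3])/2))
b=c-P[4]; print('beam ang',np.degrees(np.arctan2(b[1],b[0])),np.linalg.norm(b[:2]))
R=Rt(s); tgt=np.array([c[0],c[1],0])-s['ee_pos']; print('tool delta',R.T@tgt)
E
```

```text
(148, 162) [ 412.2 -318.5   12. ]
(378, 220) [ 432.4 -267.2   12. ]
(350, 338) [ 460.1 -277.3   12. ]
(117, 272) [ 437.4 -330.5   12. ]
(745, 385) [ 486.5 -180.9    5. ]
(388, 280) [ 448.9 -267.     5. ]
(122, 32) [ 381.7 -321.6    5. ]
(67, 278) [ 439.  -345.4    5. ]
(25, 190) [ 415.8 -351.9    5. ]
centre [ 435.5 -298.4   12. ] len 56.468779789318674 ang -112.37369183055293 wid 28.631423198934574
beam ang -113.45028490408316 128.04063977013672
tool delta [170.6 -38.8  -5.1]
```

Emit:
carry_out([
  [2,-2,-0.2],
  [5,-4,-0.48],
  [8.5,-4,-0.48],
  [11.5,-4,-0.48],
  [13,-4,-0.48],
  [13.8,-4,-0.48],
  [14,-4,-0.48],
  [14,-4,-0.48],
], spin=[8,16.5,16.5,16.5,16.5,16.5,16.5,16.5], jaw=[88,88,88,88,88,88,88,88])

```text
time: 15.5
ee_pos: [436.3, -299.0, 31.3]
tool_rot: [-7.9, 90.0, -30.9]
wrist_force: [-0.6, -0.2, 0.6]
grip_width: 75.4
```

```bash
python3 look.py 14; python3 - <<'E'
import cv2
b=cv2.imread('pics/w14.png'); cv2.imwrite('pics/w14z.png',cv2.resize(b[130:330,190:450],None,fx=3,fy=3,interpolation=3))
E
```

```text
t 15.5 [ 436.28 -299.03   31.26] x'y'z -196.13998607717716 -302.94324501863167 -49.89203146279115 grip 75.37815920661589 [-0.6  -0.17  0.57] [-0.    0.01  0.01] q7 66.14123594682161
[[ 0.    0.39  0.92]
 [-0.    0.92 -0.39]]
```

View pics/w14z.png

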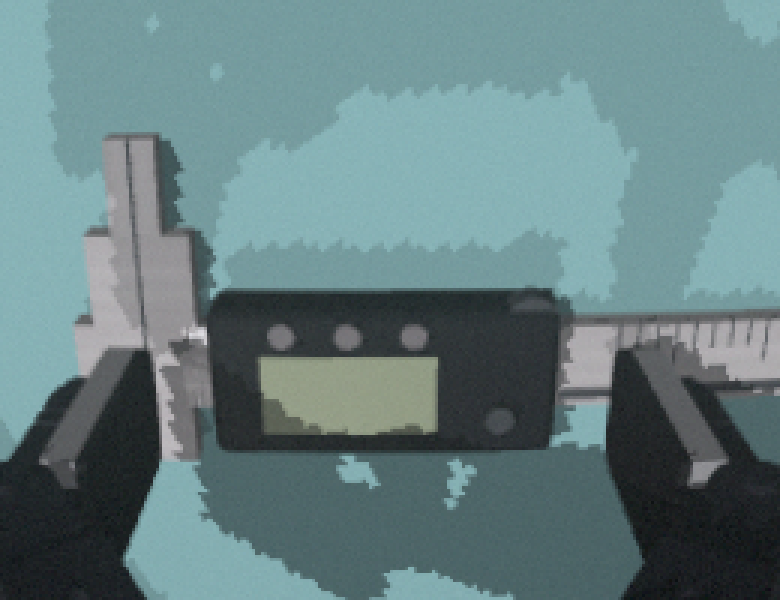

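Emit:
carry_out([
  [0.5,0,0],
  [0.9,0,0],
  [0.9,0,0],
  [0.9,0,0],
  [0.9,0,0],
  [0.9,0,0],
  [0.9,0,0],
  [0.9,0,0],
], spin=[0,0,0,0,0,0,0,0], jaw=[88,88,80,74,70,66,60,60], force=40)

```text
time: 16.35
ee_pos: [436.1, -298.9, 22.4]
tool_rot: [3.3, 90.0, -19.7]
wrist_force: [-2.2, 2.8, 11.6]
grip_width: 58.8
```

```bash
python3 look.py 15; python3 - <<'E'
import cv2
b=cv2.imread('pics/w15.png'); cv2.imwrite('pics/w15z.png',cv2.resize(b[130:330,190:450],None,fx=3,fy=3,interpolation=3))
E
```

```text
t 16.35 [ 436.06 -298.92   22.36] x'y'z -196.36183468430795 -302.8624608155453 -58.79167896321438 grip 58.780335481622615 [-2.22  2.84 11.63] [0.61 0.45 0.03] q7 65.77537764968976
[[ 0.    0.39  0.92]
 [-0.    0.92 -0.39]]
```

View pics/w15z.png

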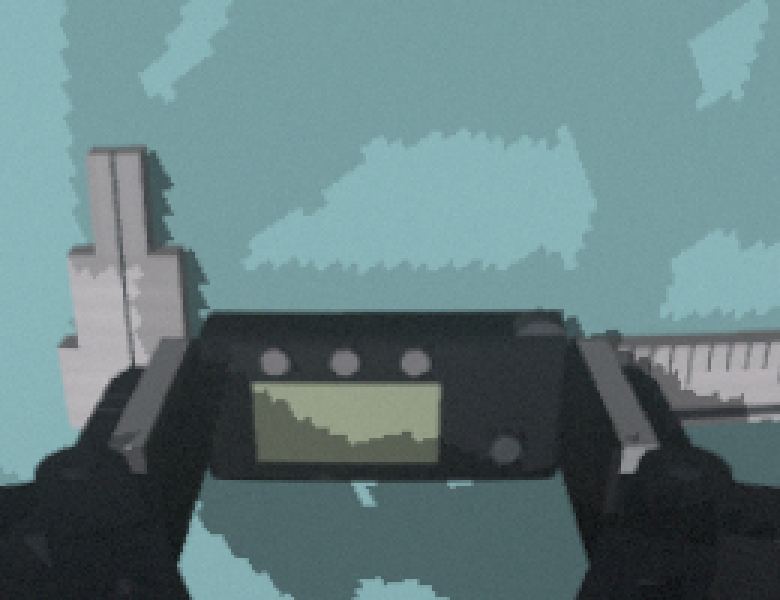

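Emit:
carry_out([
  [-0.5,0,0],
  [-1,0,0],
  [-2,0,0],
  [-3.5,0,0],
  [-5,0,0],
  [-5,0,0],
  [-5,0,0],
  [-5,0,0],
], spin=[0,0,0,0,0,0,0,0], jaw=[55,55,55,55,55,55,55,55], force=50)

```text
time: 17.2
ee_pos: [435.7, -299.0, 71.3]
tool_rot: [178.0, 90.0, 154.9]
wrist_force: [0.2, -0.1, -2.1]
grip_width: 58.2
```

```bash
python3 look.py 16; python3 - <<'E'
from station import arm
import cv2
b=cv2.imread('pics/w16.png'); cv2.imwrite('pics/w16z.png',cv2.resize(b[130:330,190:450],None,fx=3,fy=3,interpolation=3))
b=arm.snapshot('side'); cv2.imwrite('pics/side16.png',cv2.resize(b[110:230,300:460],None,fx=4.5,fy=4.5,interpolation=3))
E
```

```text
t 17.2 [ 435.72 -298.97   71.27] x'y'z -196.7014925565669 -302.9506823434972 -9.883521447628112 grip 58.18578638105003 [ 0.16 -0.06 -2.13] [ 0.03  0.05 -0.05] q7 67.88014011100657
[[-0.    0.39  0.92]
 [ 0.    0.92 -0.39]]
```

View pics/w16z.png

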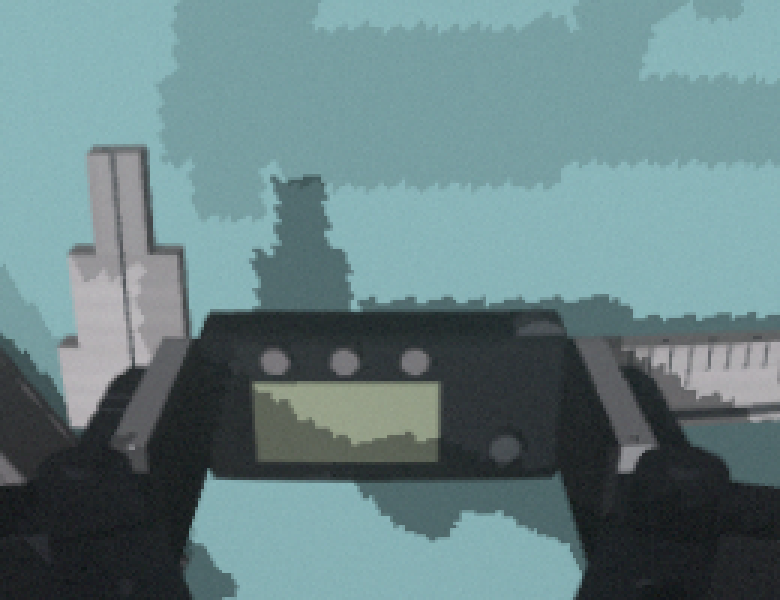

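View pics/side16.png

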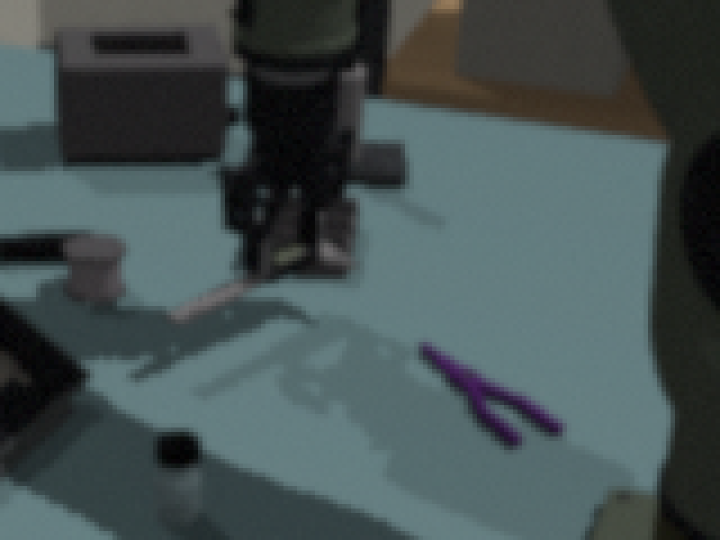

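Emit:
carry_out([
  [1.5,0,0],
  [3.5,0,0],
  [4.6,0,0],
  [4.95,0,0],
  [4.95,0,0],
  [4.95,0,0],
  [4.6,0,0],
  [4.6,0,0],
], spin=[0,0,0,0,0,0,0,0], jaw=[55,55,55,55,76,76,76,76], force=50)

```text
time: 18.1
ee_pos: [436.1, -299.2, 26.3]
tool_rot: [-9.5, 90.0, -32.6]
wrist_force: [-0.7, -0.9, -0.4]
grip_width: 64.7
```

Emit:
carry_out([
  [0,0,0],
  [0,0,0],
  [0,0,0],
  [0,0,0],
  [-0.5,0,0],
  [-2,0,0],
  [-4,0,0],
  [-4,0,0],
], spin=[0,0,0,0,0,0,0,0], jaw=[68,60,55,55,55,55,55,55], force=50)

```text
time: 18.9
ee_pos: [436.5, -299.6, 67.6]
tool_rot: [-8.1, 89.9, -31.1]
wrist_force: [-0.2, -0.0, -1.6]
grip_width: 57.4
```

```bash
python3 look.py 17; python3 - <<'E'
from station import arm
import cv2
b=cv2.imread('pics/w17.png'); cv2.imwrite('pics/w17z.png',cv2.resize(b[130:330,190:450],None,fx=3,fy=3,interpolation=3))
E
```

```text
t 18.9 [ 436.51 -299.56   67.58] x'y'z -195.842947211877 -303.44477964620523 -13.565450722447622 grip 57.434377052438585 [-0.16 -0.   -1.59] [-0.04  0.01 -0.  ] q7 67.54172103945568
[[ 0.    0.39  0.92]
 [-0.    0.92 -0.39]]
```

View pics/w17z.png

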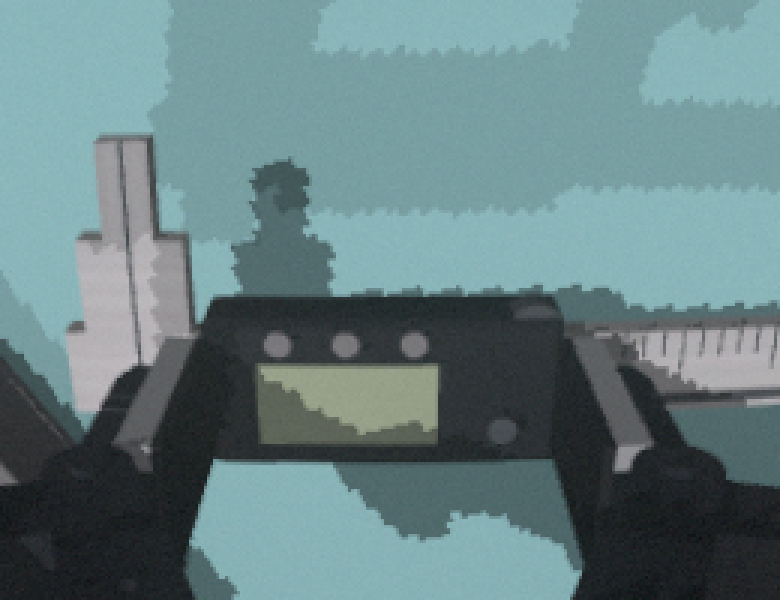

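```bash
python3 - <<'E'
import cv2
def g(f,r0,r1,c0,c1,n,k):
    b=cv2.imread(f); z=cv2.resize(b[r0:r1,c0:c1],None,fx=k,fy=k,interpolation=cv2.INTER_CUBIC)
    cv2.imwrite(n,z)
g('pics/w7.png',100,195,215,455,'pics/z7.png',3.3)
g('pics/w12.png',165,265,225,445,'pics/z12.png',3.6)
E
```

```text
(no output)
```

View pics/z7.png

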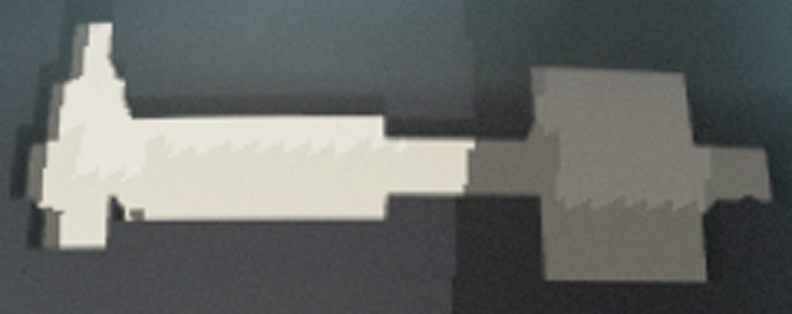

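View pics/z12.png

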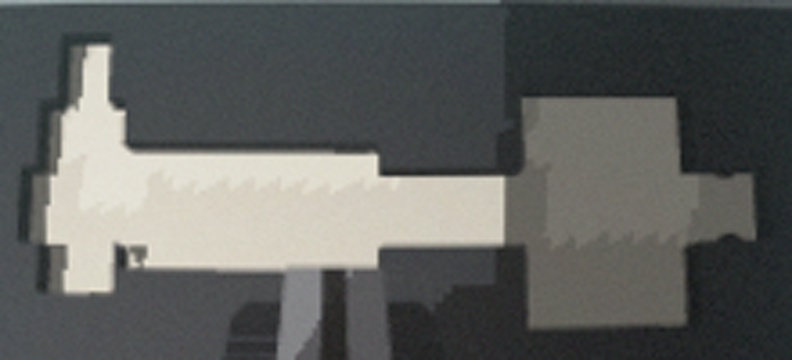

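```bash
cat > fit2.py <<'E'
import tray, pickle
from h import *
np.set_printoptions(precision=2,suppress=True)
M=[(-30,67,0,12,0),(-30,111,0,0,0),(30,67,12,12,0),(30,111,12,0,0),(-8,130,0,0,1),(8,130,12,0,1),(-14,30,0,0,1),(14,30,12,0,1)]
P12=[(521,98),(677,97),(528,328),(687,324),(752,172),(755,240),(379,152),(379,269)]
P7=[(532,68),(684,73),(545,280),(707,282),(768,150),(772,202),(384,115),(386,219)]
V=[]
for n,P,k,c,r in (('12',P12,3.6,225,165),('7',P7,3.3,215,100)):
    ci=pickle.load(open(f'pics/w{n}.pkl','rb'))[1]
    V.append((ci,[(m,((x+.5)/k-.5+c,(y+.5)/k-.5+r)) for m,(x,y) in zip(M,P)]))
O0=[((o[1],o[2],o[3],o[4],o[5]),o[6]) for o in tray.O if o[0]=='c' and not(o[4]==0 and o[2]==67)]
V.append((tray.w,O0))
def res(q,V=V):
    F=tray.frame(q[3]); p=q[4]; r=[]
    for ci,obs in V:
        for (u,y,nu,ny,pl),px in obs:
            uu=u+np.sign(u)*p*pl; yy=y+np.sign(y)*p*pl
            f=lambda a,b,n: proj(ci,q[:3]+F@[a,b,n],1)[0]
            r+=list(tray.inter(f(uu,yy-4,nu),f(uu,yy+4,nu),f(uu-4,yy,ny),f(uu+4,yy,ny))-px)
    return np.array(r+[(p-1.2)/.4])
for W in (V,V[:1],V[1:2],V[2:]):
    q=least_squares(lambda q:res(q,W),[592,-32,38,-6.5,1.2],loss='soft_l1').x; print(q, 'rms',np.sqrt(np.mean(res(q,W)**2)))
    if W is V: np.save('qc.npy',q); print(res(q)[:-1].reshape(-1,2).T)
qq=np.load('q.npy'); print('from first fit',qq[:3]+tray.frame(qq[3])@[qq[4],qq[5],0])
E
python3 fit2.py
```

```text
[591.99 -33.06  42.72  -6.77   1.54] rms 0.302759690473099
[[ 0.31 -0.36  0.09 -0.    0.13  0.41 -0.32 -0.17 -0.24 -0.04  0.03  0.14
  -0.87  0.09 -0.05 -0.21  0.49 -0.12  0.19 -0.14  0.23 -0.  ]
 [-0.12  0.42  0.17  0.02  0.51 -0.02  0.05  0.23 -0.34  0.28 -0.06 -0.19
  -0.42 -0.24  0.06 -0.43 -0.47 -0.28 -0.02 -0.14 -0.32  0.14]]
[592.15 -32.93  42.21  -6.71   1.42] rms 0.2780046121783985
[592.03 -32.98  43.    -6.82   1.45] rms 0.314803634872427
[591.92 -33.18  42.94  -6.75   1.42] rms 0.2879496030860098
from first fit [592.4  -33.37  39.74]
```

Emit:
carry_out([
  [-4,2,0.2],
  [-5.2,6.5,0.5],
  [-5.2,11.2,0.9],
  [-5.2,15.9,1.3],
  [-5.2,20.6,1.7],
  [-5.2,25.3,2.1],
  [-5.2,30,2.5],
  [-5.2,32.9,2.7],
], spin=[0,-2,-5,-8,-11,-14,-16.3,-16.3], jaw=[55,55,55,55,55,55,55,55], force=50)

```text
time: 19.75
ee_pos: [590.4, -3.1, 116.8]
tool_rot: [119.3, 89.9, 112.8]
wrist_force: [-0.3, -0.9, -0.9]
grip_width: 57.0
```

```bash
sed -i "s/q=np.load('q.npy')/q=np.load('qc.npy')/" look.py; python3 look.py 18
```

```text
t 19.75 [590.36  -3.13 116.78] x'y'z -5.145121627451125 29.53157531333734 74.05410257367079 grip 57.03049826779792 [-0.27 -0.94 -0.89] [-0.06  0.02 -0.  ] q7 57.42660331187681
[[-0.    0.11  0.99]
 [ 0.    0.99 -0.11]]
```

View pics/w18.png

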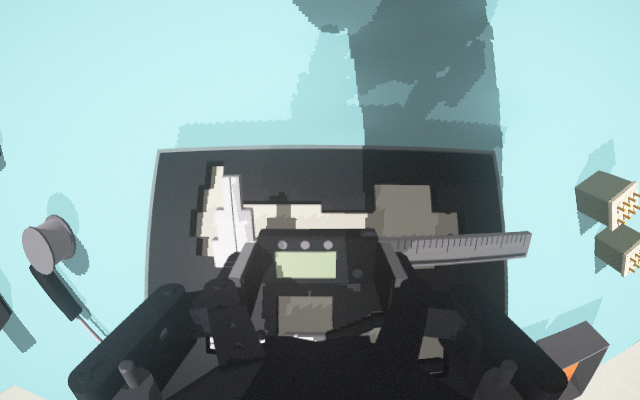

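Emit:
carry_out([
  [0,0,0],
  [1,0,0],
  [2,0,0],
  [2.2,0,0],
  [2.3,0,0],
  [2.4,0,0],
  [2.4,0,0],
  [2.4,0,0],
], spin=[0,0,0,0,0,0,0,0], jaw=[55,55,55,55,55,55,55,55], force=30)

```text
time: 20.6
ee_pos: [589.7, -7.0, 94.0]
tool_rot: [0.4, 90.0, -6.4]
wrist_force: [-1.0, -0.7, -1.8]
grip_width: 56.9
```

```bash
python3 look.py 19
```

```text
t 20.6 [589.7   -6.97  93.99] x'y'z -5.351190656223604 25.641224549597062 51.26964417931636 grip 56.94993471802535 [-0.97 -0.72 -1.81] [ 0.02 -0.04  0.04] q7 56.56315873458391
[[ 0.    0.12  0.99]
 [-0.    0.99 -0.12]]
```

View pics/w19.png

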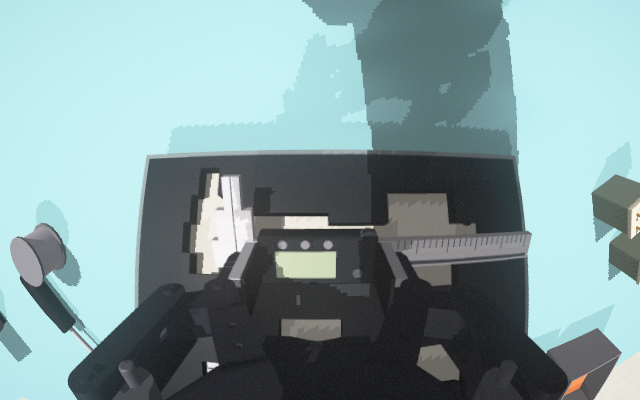

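Emit:
carry_out([
  [0.15,0,0],
  [0.3,0,0],
  [0.45,0,0],
  [0.6,0,0],
  [0.75,0,0],
  [0.9,0,0],
  [1.0,0,0],
  [1.0,0,0],
], spin=[0,0,0,0,0,0,0,0], jaw=[55,55,55,55,55,55,55,55], force=20)

```text
time: 21.45
ee_pos: [589.5, -6.8, 85.3]
tool_rot: [-21.9, 90.0, -28.7]
wrist_force: [-12.8, 0.4, 34.9]
grip_width: 57.1
```

```bash
python3 look.py 20 scene
```

```text
t 21.45 [589.54  -6.8   85.31] x'y'z -5.528289103680736 25.795927264163804 42.58832595890024 grip 57.132142126314726 [-12.83   0.36  34.89] [-0.06  2.38 -0.47] q7 56.16728266953741
[[ 0.    0.12  0.99]
 [-0.    0.99 -0.12]]
```

View pics/w20.png

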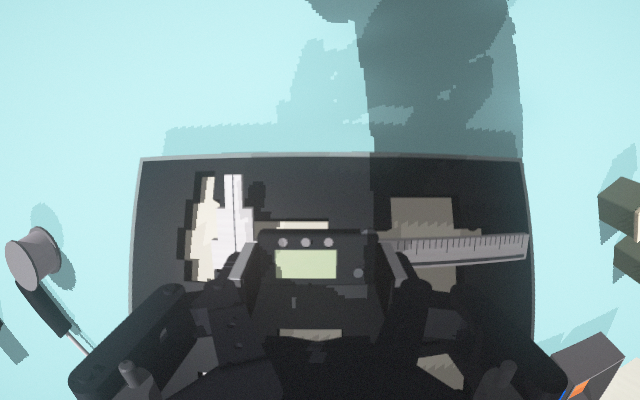

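View pics/scene20.png

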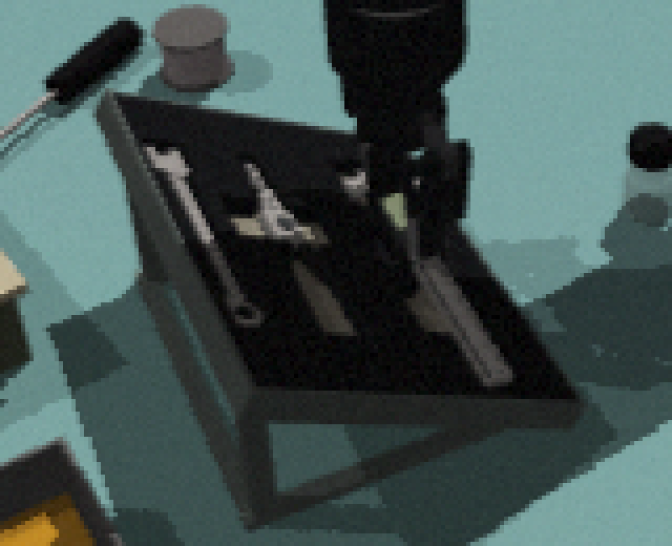

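```bash
python3 - <<'E'
import cv2,numpy as np
a=cv2.imread('pics/w19.png')[160:300,190:540];b=cv2.imread('pics/w20.png')[160:300,190:540]
cv2.imwrite('pics/cmp.png',cv2.resize(np.vstack([a,b]),None,fx=2.1,fy=2.1,interpolation=3))
E
```

```text
(no output)
```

View pics/cmp.png

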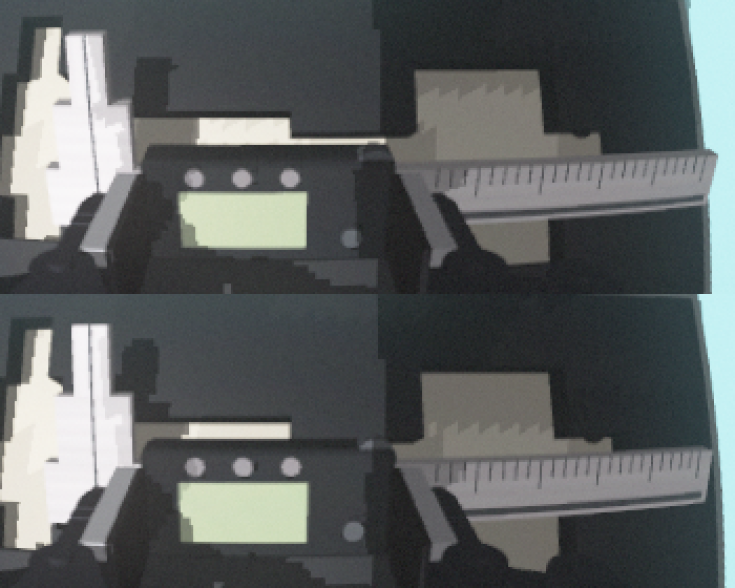

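Emit:
carry_out([
  [0.05,0,0.0],
  [0.1,0,0],
  [0.15,0,0],
  [0.2,0,0],
  [0.25,0,0],
  [0.3,0,0],
  [0.35,0,0],
  [0.35,0,0],
], spin=[0,0,0,0,0,0,0,0], jaw=[55,55,55,55,55,55,55,55], force=20)

```text
time: 22.35
ee_pos: [589.7, -6.8, 82.4]
tool_rot: [-19.7, 89.9, -26.5]
wrist_force: [-16.2, -0.6, 45.1]
grip_width: 57.5
```

```bash
python3 look.py 21; python3 - <<'E'
import cv2
b=cv2.imread('pics/w21.png')[160:300,190:540]; cv2.imwrite('pics/w21z.png',cv2.resize(b,None,fx=2.1,fy=2.1,interpolation=3))
E
```

```text
t 22.35 [589.67  -6.83  82.43] x'y'z -5.397065501421228 25.775141526381866 39.710848636834754 grip 57.514084607198065 [-16.15  -0.61  45.1 ] [-0.35  2.9  -0.14] q7 56.046672607712516
[[ 0.    0.12  0.99]
 [-0.    0.99 -0.12]]
```

View pics/w21z.png

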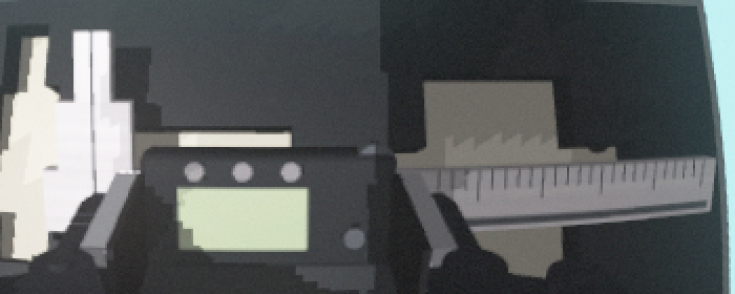

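Emit:
carry_out([
  [-0.05,0,0],
  [-0.1,0,0],
  [-0.3,0,0],
  [-1,0,0],
  [-2,0,0],
  [-2.5,0,0],
  [-2.5,0,0],
  [-2.5,0,0],
], spin=[0,0,0,0,0,0,0,0], jaw=[55,55,55,55,55,55,55,55], force=40)

```text
time: 23.2
ee_pos: [589.6, -7.0, 105.2]
tool_rot: [-138.9, 90.0, -145.6]
wrist_force: [0.4, 0.3, -1.8]
grip_width: 57.2
```

```bash
python3 look.py 22; python3 - <<'E'
import cv2
b=cv2.imread('pics/w22.png')[150:310,200:320]; cv2.imwrite('pics/w22a.png',cv2.resize(b,None,fx=5,fy=3.75,interpolation=3))
b=cv2.imread('pics/w22.png')[200:290,250:550]; cv2.imwrite('pics/w22b.png',cv2.resize(b,None,fx=2.6,fy=2.6,interpolation=3))
E
```

```text
t 23.2 [589.59  -6.98 105.22] x'y'z -5.459630218259333 25.616891873976698 62.49974951454338 grip 57.233312028308475 [ 0.4   0.33 -1.78] [ 0.   -0.07  0.05] q7 56.98699395211364
[[-0.    0.12  0.99]
 [-0.    0.99 -0.12]]
```

View pics/w22a.png

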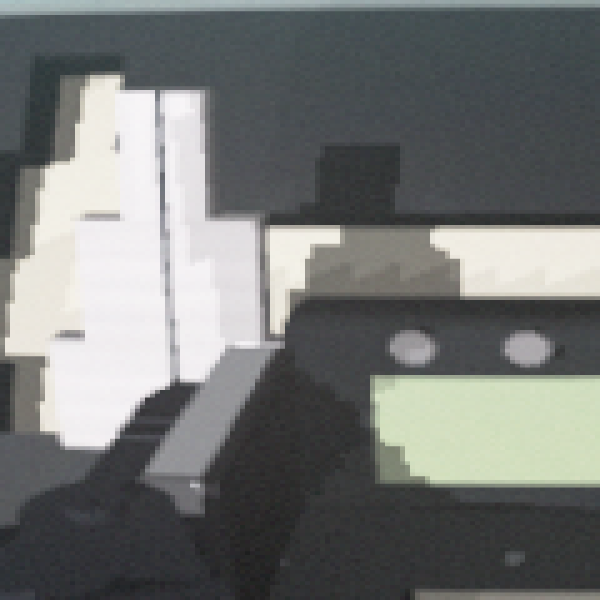

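View pics/w22b.png

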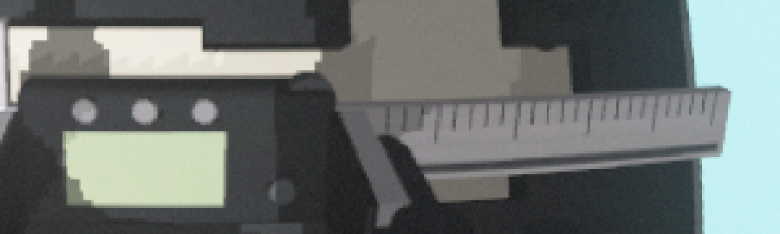

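```bash
cat > pose.py <<'E'
from h import *
import pickle
np.set_printoptions(precision=2,suppress=True)
def camtool(n):
    s,ci=pickle.load(open(f'pics/w{n}.pkl','rb')); R=Rt(s)
    c=dict(ci); c['R']=np.array(ci['R'])@R; c['t']=np.array(ci['R'])@s['ee_pos']+ci['t']; return c
c17=camtool('17'); c22=camtool('22'); print(c17['t'],c22['t'])
f17=lambda L:[(190+(x+.5)/3-.5,130+(y+.5)/3-.5) for x,y in L]
A=f17([(277,345),(345,345),(413,345),(502,431),(257,364),(439,364),(438,445),(259,445)])
J=f17([(95,137),(153,137),(77,235),(187,235)])
# to tool coords at plane tool x = 26.3-12 (top) or 26.3-5
def onx(c,p,x0):
    o,d=ray(c,p,1); return o+d*(x0-o[0])/d[0]
T=np.array([onx(c17,p,14.3) for p in A]+[onx(c17,p,21.3) for p in J]); print('feat tool',T)
for y,z in ((0,14),(0,-14)): print('unit edge pred rows z0=0', (proj(c17,np.array([[14.3,y,z]]),1)[0]-[190,130])*3)
B=[(250+(x+.5)/2.6-.5,200+(y+.5)/2.6-.5) for x,y in [(85,111),(145,111),(204,111),(282,191),(63,133),(223,131),(224,207),(66,207)]]
K=[(200+(x+.5)/5-.5,150+(y+.5)/3.75-.5) for x,y in [(118,91),(206,91),(80,215),(262,215)]]
px=np.array(B+K)
def mv(q):
    c=np.array([20.3,0,0]); return Ro.from_rotvec(q[3:6]).apply(T-c)+c+q[:3]
f=lambda q: np.r_[(proj(c22,mv(q),1)-px).ravel(), q[:3]/5]
r=least_squares(f,np.zeros(6),loss='soft_l1'); q=r.x; print('shift',q[:3],'rot deg',np.degrees(q[3:])); print((proj(c22,mv(q),1)-px).T)
np.save('hold.npy',q)
E
python3 pose.py
```

```text
[  0.73  36.01 137.08] [  0.68  36.23 137.15]
feat tool [[ 14.3  -17.79  -9.56]
 [ 14.3   -6.81  -9.64]
 [ 14.3    4.11  -9.64]
 [ 14.3   19.36   6.73]
 [ 14.3  -21.24  -6.06]
 [ 14.3    8.37  -6.18]
 [ 14.3    8.59   9.33]
 [ 14.3  -21.8    9.53]
 [ 21.3  -47.23 -42.51]
 [ 21.3  -37.42 -42.38]
 [ 21.3  -51.95 -25.77]
 [ 21.3  -32.8  -25.88]]
unit edge pred rows z0=0 [386.17 467.18]
unit edge pred rows z0=0 [386.45 319.38]
shift [-2.15 -0.01 -0.82] rot deg [ 0.01 -8.36 -1.22]
[[-0.64 -0.8  -0.65 -0.25  0.95  0.83  0.39 -0.04 -0.35  1.13 -0.23  0.11]
 [ 0.64  0.46  0.29  0.33 -0.95 -0.68 -0.5   0.1  -0.07 -0.14  0.24  0.01]]
```

```bash
cat >> pose.py <<'E'
print('--- w21')
c21=camtool('21')
g=lambda L:[(190+(x+.5)/2.1-.5,160+(y+.5)/2.1-.5) for x,y in L]
px21=np.array(g([(194,172),(242,172),(291,172),(354,239),(177,187),(307,188),(307,250),(180,250),(75,31),(110,31),(57,100),(132,101)]))
r=least_squares(lambda q: np.r_[(proj(c21,mv(q),1)-px21).ravel(), q[:3]/5],np.zeros(6),loss='soft_l1'); q=r.x; print('shift',q[:3],'rot',np.degrees(q[3:]));print((proj(c21,mv(q),1)-px21).T)
E
python3 pose.py | sed -n '/w21/,$p'
```

```text
--- w21
shift [-1.97  0.07 -0.62] rot [ -0.43 -12.07  -0.22]
[[-0.31 -0.43 -1.04 -0.2   0.96  0.17  0.45 -0.37 -0.71  1.2   0.12  0.41]
 [ 0.52  0.31  0.12 -0.28  0.34 -0.67 -0.08  0.45 -0.01 -0.15  0.05 -0.76]]
```

Emit:
carry_out([
  [0,-1.3,0.1],
  [0,-2.56,0.26],
  [0.5,-2.56,0.26],
  [1.2,-2.56,0.26],
  [1.8,-2.56,0.26],
  [2.3,-2.56,0.26],
  [2.6,-2.56,0.26],
  [2.6,-2.56,0.26],
], spin=[0,0,0,0,0,0,0,0], jaw=[55,55,55,55,55,55,55,55])

```text
time: 24.05
ee_pos: [588.8, -32.4, 81.6]
tool_rot: [-81.8, 89.9, -88.5]
wrist_force: [-23.3, -1.1, 58.9]
grip_width: 57.1
```

```bash
python3 look.py 23; python3 - <<'E'
import cv2
b=cv2.imread('pics/w23.png')[150:330,180:520]; cv2.imwrite('pics/w23z.png',cv2.resize(b,None,fx=2.3,fy=2.3,interpolation=3))
E
```

```text
t 24.05 [588.78 -32.35  81.63] x'y'z -3.2783646423959856 0.3251939357895458 38.908022441403816 grip 57.0856490283972 [-23.33  -1.06  58.89] [-1.04  4.27  0.16] q7 58.20959559539953
[[ 0.    0.12  0.99]
 [-0.    0.99 -0.12]]
```

View pics/w23z.png

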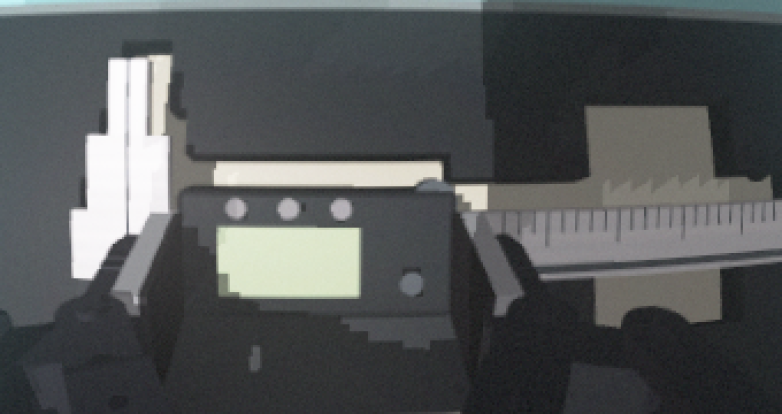

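Emit:
carry_out([
  [-0.2,0,0],
  [-0.4,0,0],
  [-1,0,-0.3],
  [-1.6,0,-0.9],
  [-1.6,0,-0.9],
  [-1.6,0,-0.9],
  [-1.6,0,-0.9],
  [-1.6,0,-0.9],
], spin=[0,0,0,0,0,0,0,0], jaw=[55,55,55,55,55,55,55,55])

```text
time: 24.9
ee_pos: [580.2, -31.5, 95.0]
tool_rot: [173.5, 90.0, 166.7]
wrist_force: [-0.4, -1.4, -1.6]
grip_width: 57.0
```

```bash
python3 look.py 24; python3 - <<'E'
import cv2
b=cv2.imread('pics/w24.png')[150:330,180:520]; cv2.imwrite('pics/w24z.png',cv2.resize(b,None,fx=2.3,fy=2.3,interpolation=3))
E
```

```text
t 24.9 [580.23 -31.54  95.05] x'y'z -11.860368136156145 0.13138241048600818 52.325767432898616 grip 56.98873828936941 [-0.41 -1.38 -1.61] [-0.01 -0.01 -0.  ] q7 58.09233893042871
[[-0.    0.12  0.99]
 [ 0.    0.99 -0.12]]
```

View pics/w24z.png

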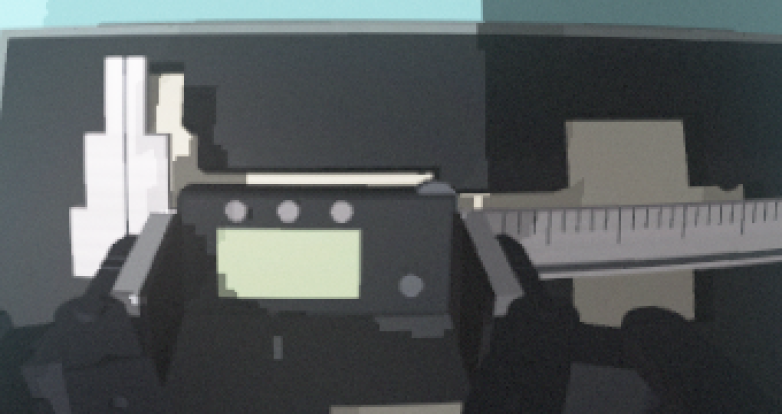

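```bash
cat > pose2.py <<'E'
import io,contextlib
with contextlib.redirect_stdout(io.StringIO()):
    from pose import *
qc=np.load('qc.npy')
def hold(n,L,k,c0,r0):
    c=camtool(n); px=np.array([(c0+(x+.5)/k-.5,r0+(y+.5)/k-.5) for x,y in L])
    idx=[i for i,p in enumerate(L) if p[0]>=0]
    q=least_squares(lambda q: np.r_[(proj(c,mv(q)[idx],1)-px[idx]).ravel(), q[:3]/5],np.zeros(6),loss='soft_l1').x
    g=np.array([20.3,0,-0.7]); cc=np.array([20.3,0,0]); R=Ro.from_rotvec(q[3:6]); g=R.apply(g-cc)+cc+q[:3]
    print('grip in tool',g,'rot',np.degrees(q[3:]),'rms',np.sqrt(np.mean((proj(c,mv(q)[idx],1)-px[idx])**2)))
    return g,R
def corners(g,R,xp,yp,z,):
    # tool -> tray : tool x down, tool y=+y', tool z=+x'
    P={'unit up bot':(0,14,-6),'unit up top':(0,14,6),'unit dn bot':(0,-14,-6),'in tip bot':(42,20,-6),'in tip top':(42,20,-1),'out tip bot':(42,-42,-6),'grip':(0,0,0),'head end':(56,0,-6),'beam end bot':(-130,8,-6)}
    for k,(x,y,zz) in P.items():
        t=g+R.apply([-zz,-x,y]); w=np.array([xp+t[2],yp+t[1],z-t[0]])
        u=w[0]*np.cos(np.pi/6)+w[2]*.5; n=-w[0]*.5+w[2]*np.cos(np.pi/6)
        print(f'{k:14s} u {u:6.1f} n {n:6.1f} y {w[1]:6.1f}')
E
python3 - <<'E'
from pose2 import *
g,R=hold('24',[(236,211),(288,211),(341,211),(411,286),(218,230),(360,230),(360,296),(220,297),(105,57),(145,57),(84,133),(168,133)],2.3,180,150)
corners(g,R,-11.86,.13,52.3)
E
```

```text
grip in tool [18.46  0.01 -1.17] rot [ -0.16 -12.62  -1.18] rms 0.49563078260943855
unit up bot    u   17.2 n   25.9 y    0.1
unit up top    u   20.8 n   37.4 y    0.3
unit dn bot    u   -9.5 n   34.3 y   -0.1
in tip bot     u   23.4 n   24.9 y  -41.9
in tip top     u   24.9 n   29.6 y  -41.8
out tip bot    u  -35.8 n   43.4 y  -42.2
grip           u    5.6 n   35.8 y    0.1
head end       u    4.5 n   31.1 y  -56.0
beam end bot   u   10.1 n   25.4 y  130.0
```

Emit:
carry_out([
  [0.4,0,-0.2],
  [0.8,0,0.0],
  [1.07,0,0.15],
  [1.25,0,0.25],
  [1.4,0,0.35],
  [1.5,0,0.4],
  [1.6,0,0.45],
  [1.67,0,0.5],
], spin=[0,0,0,0,0,0,0,0], jaw=[55,55,55,55,55,55,55,55])

```text
time: 25.75
ee_pos: [585.1, -32.2, 78.5]
tool_rot: [-172.6, 90.0, -179.4]
wrist_force: [-2.0, 0.6, -0.4]
grip_width: 57.0
```

```bash
python3 look.py 25; python3 - <<'E'
import cv2
b=cv2.imread('pics/w25.png')[150:330,180:520]; cv2.imwrite('pics/w25z.png',cv2.resize(b,None,fx=2.3,fy=2.3,interpolation=3))
E
```

```text
t 25.75 [585.14 -32.17  78.52] x'y'z -6.91416801587413 0.08458182128295666 35.796519246426556 grip 56.96777843389175 [-1.95  0.64 -0.39] [0.18 0.38 0.27] q7 57.85788557072817
[[-0.    0.12  0.99]
 [-0.    0.99 -0.12]]
```

View pics/w25z.png

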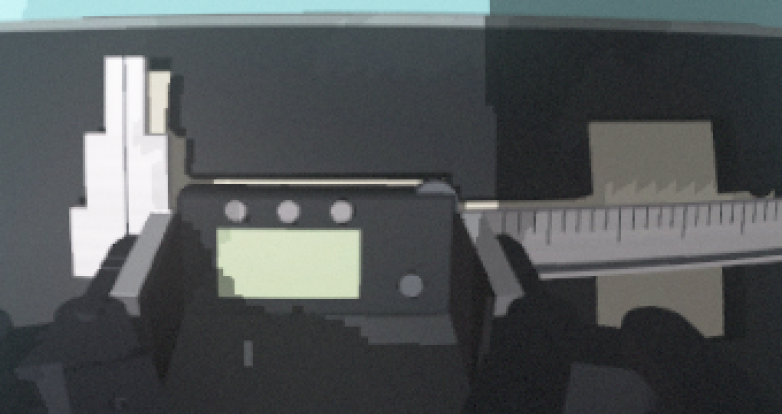

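Emit:
carry_out([
  [0.05,0,0.03],
  [0.1,0,0.06],
  [0.15,0,0.09],
  [0.2,0,0.12],
  [0.25,0,0.15],
  [0.3,0,0.18],
  [0.35,0,0.2],
  [0.35,0,0.2],
], spin=[0,0,0,0,0,0,0,0], jaw=[55,55,55,55,55,55,55,55], force=30)

```text
time: 26.6
ee_pos: [586.1, -32.3, 74.6]
tool_rot: [-166.6, 89.8, -173.2]
wrist_force: [-7.8, 1.4, -2.2]
grip_width: 57.2
```

```bash
python3 look.py 26; python3 - <<'E'
import cv2
b=cv2.imread('pics/w26.png')[150:330,180:520]; cv2.imwrite('pics/w26z.png',cv2.resize(b,None,fx=2.3,fy=2.3,interpolation=3))
E
```

```text
t 26.6 [586.06 -32.29  74.58] x'y'z -5.987049804573552 0.06580863321321151 31.85882915054688 grip 57.19051314080082 [-7.81  1.41 -2.18] [0.13 1.83 0.97] q7 57.91859733113303
[[-0.    0.12  0.99]
 [-0.    0.99 -0.12]]
```

View pics/w26z.png

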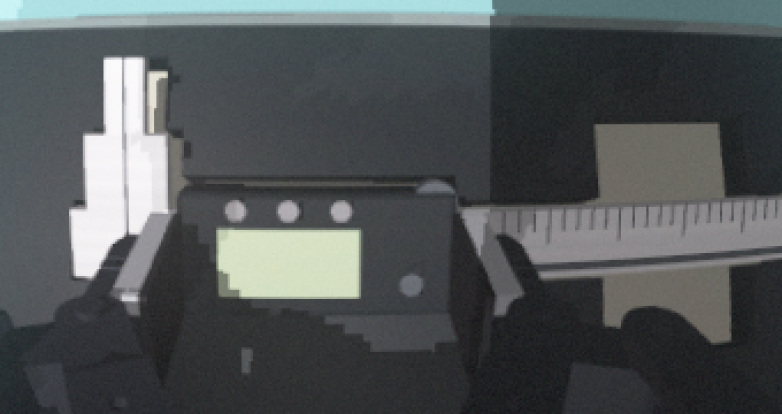

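Emit:
carry_out([
  [0,0,0],
  [0,0,0],
  [0,0,0],
  [0,0,0],
  [-0.3,0,0],
  [-1,0,0],
  [-2,0,0],
  [-4,0,-1],
], spin=[0,0,0,0,0,0,0,0], jaw=[68,72,78,78,78,78,78,78], force=20)

```text
time: 27.45
ee_pos: [577.4, -31.3, 115.4]
tool_rot: [171.8, 90.0, 165.0]
wrist_force: [0.7, -0.7, 0.5]
grip_width: 66.7
```

```bash
python3 look.py 27 scene side; python3 - <<'E'
import cv2
b=cv2.imread('pics/w27.png')[150:330,160:520]; cv2.imwrite('pics/w27z.png',cv2.resize(b,None,fx=2.2,fy=2.2,interpolation=3))
E
```

```text
t 27.45 [577.39 -31.27 115.36] x'y'z -14.715539759844305 0.057316351036601265 72.64034284617189 grip 66.67377498413676 [ 0.7  -0.68  0.5 ] [ 0.04  0.01 -0.04] q7 58.68059418326097
[[-0.    0.12  0.99]
 [ 0.    0.99 -0.12]]
```

View pics/w27z.png

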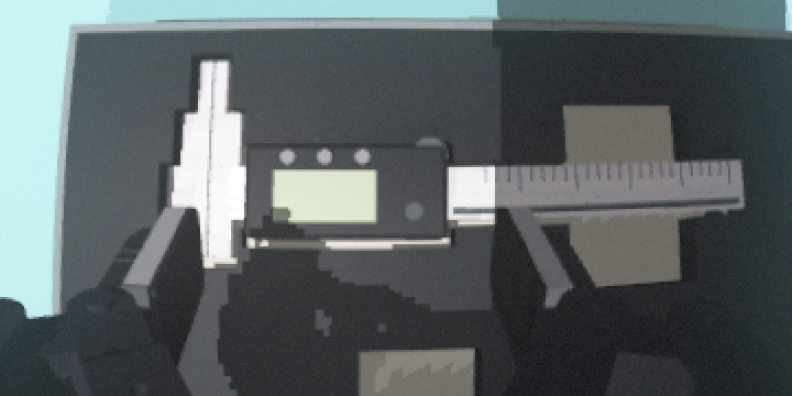

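View pics/scene27.png

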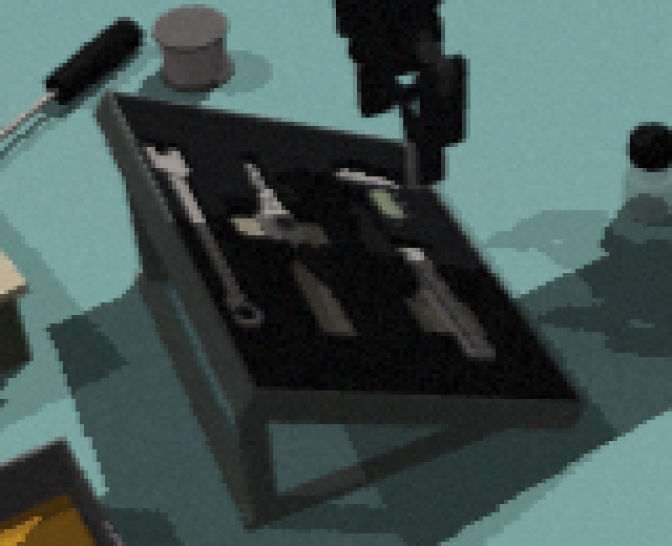

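Emit:
carry_out([
  [-0.5,2,0],
  [-0.5,5,-0.3],
  [-0.5,8.9,-0.36],
  [-0.5,8.9,-0.36],
  [1,8.9,-0.36],
  [2.4,8.9,-0.36],
  [3,8.9,-0.36],
  [3.2,8.9,-0.36],
], spin=[0,0,0,0,0,0,0,0], jaw=[60,40,0,0,0,0,0,0], force=40)

```text
time: 28.4
ee_pos: [583.9, 57.3, 82.2]
tool_rot: [-168.0, 89.9, -174.8]
wrist_force: [0.3, 0.0, -0.1]
grip_width: 0.1
```

```bash
python3 look.py 28
```

```text
t 28.4 [583.87  57.34  82.23] x'y'z -18.722607573037518 88.82007972031454 39.51084973125164 grip 0.05778818965856509 [ 0.25  0.03 -0.05] [-0.04 -0.   -0.03] q7 50.45822023032613
[[-0.    0.12  0.99]
 [-0.    0.99 -0.12]]
```

View pics/w28.png

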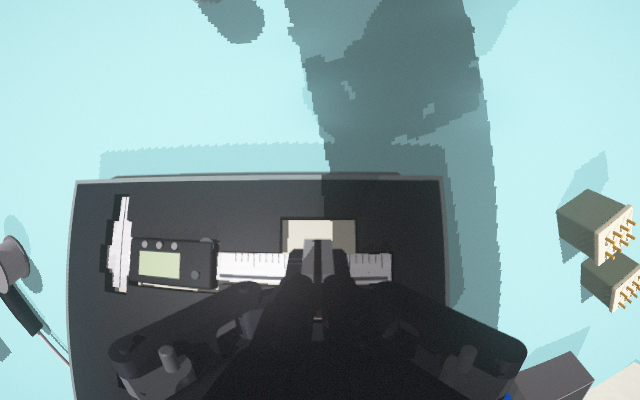

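Emit:
carry_out([
  [0.4,0,0.23],
  [0.6,0,0.35],
  [0.75,0,0.43],
  [0.85,0,0.49],
  [0.95,0,0.55],
  [1.05,0,0.61],
  [1.15,0,0.66],
  [1.2,0,0.7],
], spin=[0,0,0,0,0,0,0,0], jaw=[0,0,0,0,0,0,0,0])

```text
time: 29.25
ee_pos: [591.2, 56.7, 71.0]
tool_rot: [-23.1, 90.0, -29.9]
wrist_force: [-0.0, 0.2, 0.1]
grip_width: -0.2
```

```bash
python3 look.py 29
```

```text
t 29.25 [591.2   56.7   71.01] x'y'z -11.368040516911329 89.04516059337324 28.29163239801379 grip -0.15569349016621745 [-0.02  0.25  0.13] [-0.03  0.04  0.  ] q7 50.674145238052745
[[ 0.    0.12  0.99]
 [-0.    0.99 -0.12]]
```

View pics/w29.png

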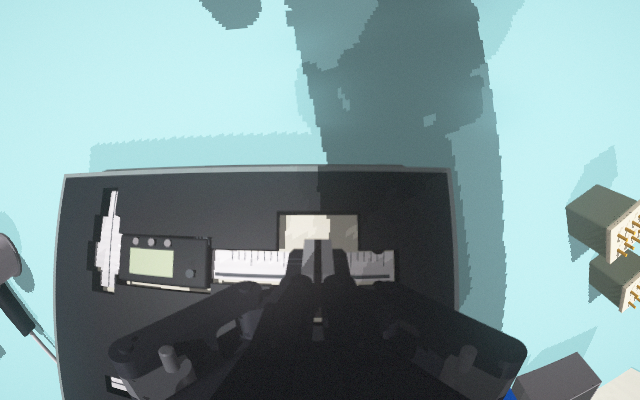

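Emit:
carry_out([
  [0.04,0,0.02],
  [0.09,0,0.05],
  [0.13,0,0.08],
  [0.17,0,0.1],
  [0.22,0,0.12],
  [0.26,0,0.15],
  [0.3,0,0.17],
  [0.35,0,0.2],
], spin=[0,0,0,0,0,0,0,0], jaw=[0,0,0,0,0,0,0,0])

```text
time: 30.1
ee_pos: [592.6, 56.6, 68.2]
tool_rot: [-160.3, 89.9, -167.0]
wrist_force: [-11.9, -0.1, 25.7]
grip_width: -0.1
```

```bash
python3 look.py 30
```

```text
t 30.1 [592.61  56.63  68.24] x'y'z -9.959666417388927 89.14002556935449 25.521103138198228 grip -0.13094242090079244 [-11.94  -0.09  25.73] [-0.14  2.51 -0.01] q7 50.73778618117371
[[-0.    0.12  0.99]
 [-0.    0.99 -0.12]]
```

Emit:
carry_out([
  [-0.5,0,-0.2],
  [-2,0,-0.4],
  [-3,-3,-0.4],
  [-3,-6,-0.4],
  [-3,-9,-0.4],
  [-2.5,-9,-0.4],
  [-2,-9,-0.4],
  [-1.6,-9,-0.5],
], spin=[0,0,0,0,0,0,0,0], jaw=[0,0,0,0,0,0,0,0])

```text
time: 30.95
ee_pos: [577.7, -31.2, 83.6]
tool_rot: [78.9, 90.0, 72.3]
wrist_force: [0.9, 0.2, -0.2]
grip_width: 0.1
```

```bash
python3 look.py 31
```

```text
t 30.95 [577.67 -31.23  83.55] x'y'z -14.438185016340439 0.1311646606004524 40.8304408667573 grip 0.10415267565448245 [ 0.94  0.17 -0.17] [ 0.06 -0.05 -0.03] q7 57.36555496235208
[[ 0.    0.12  0.99]
 [ 0.    0.99 -0.12]]
```

View pics/w31.png

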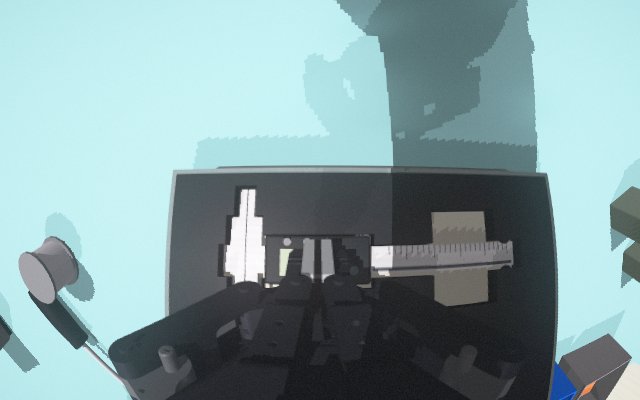

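Emit:
carry_out([
  [0.3,0,-0.25],
  [0.5,0,-0.15],
  [0.7,0,-0.03],
  [0.8,0,0.02],
  [0.88,0,0.06],
  [0.94,0,0.1],
  [1.0,0,0.13],
  [1.0,0,0.13],
], spin=[0,0,0,0,0,0,0,0], jaw=[0,0,0,0,0,0,0,0])

```text
time: 31.8
ee_pos: [578.5, -32.3, 74.3]
tool_rot: [-155.8, 90.0, -162.5]
wrist_force: [-8.0, 1.3, 18.1]
grip_width: 0.1
```

```bash
python3 look.py 32
```

```text
t 31.8 [578.47 -32.32  74.29] x'y'z -13.52181478126337 -0.852203727604222 31.573483665326634 grip 0.10773577914678546 [-7.98  1.33 18.12] [ 0.15  1.81 -0.02] q7 57.110845972820314
[[-0.    0.12  0.99]
 [-0.    0.99 -0.12]]
```

Emit:
carry_out([
  [-0.5,0,-0.2],
  [-3,0,-0.5],
  [-7,1,-0.5],
  [-11,2,-0.5],
  [-14,3,-0.5],
  [-16,3,-0.5],
  [-16,3,-0.5],
  [-16,3,-0.5],
], spin=[0,8,16,24,32,40,48,56], jaw=[0,0,0,0,0,0,0,0])

```text
time: 32.65
ee_pos: [577.5, -2.0, 234.4]
tool_rot: [68.5, 89.9, 5.4]
wrist_force: [-0.2, 0.3, -0.8]
grip_width: -0.0
```

Emit:
carry_out([
  [0,0,0],
  [0,0,0],
  [0,0,0],
  [0,0,0],
  [0,0,0],
  [0,0,0],
  [0,0,0],
  [0,0,0],
], spin=[8,16,24,32,34,34,34,34], jaw=[0,0,0,0,0,0,0,0])

```text
time: 33.45
ee_pos: [577.4, -2.1, 233.6]
tool_rot: [-139.0, 90.0, 124.3]
wrist_force: [0.2, -0.2, 0.9]
grip_width: -0.5
```

```bash
python3 look.py 33 side scene;  python3 - <<'E'
import cv2
b=cv2.imread('pics/w33.png'); cv2.imwrite('pics/w33z.png',cv2.resize(b[40:290,270:540],None,fx=2.4,fy=2.4,interpolation=3))
E
```

```text
t 33.45 [577.4   -2.13 233.61] x'y'z -18.133123356341198 28.998318922676468 190.88642624188574 grip -0.5194158264001436 [ 0.24 -0.19  0.94] [0.05 0.01 0.01] q7 -8.949168949190762
[[-0.    0.99 -0.12]
 [ 0.   -0.12 -0.99]]
```

View pics/w33z.png

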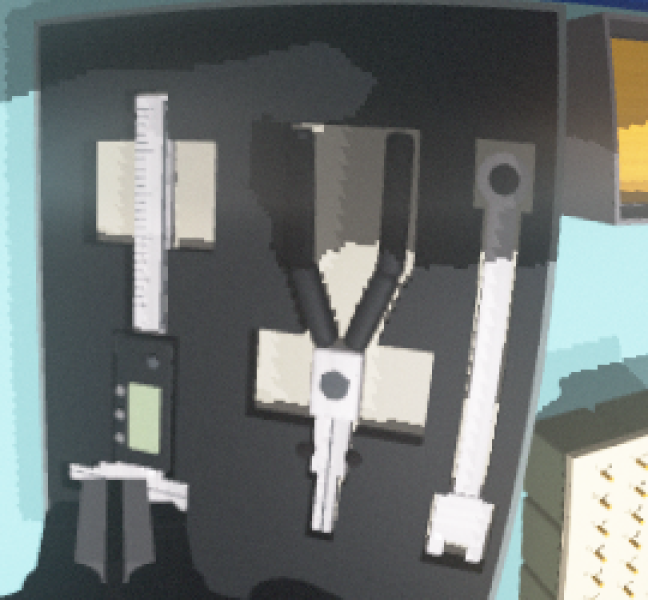

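View pics/scene33.png

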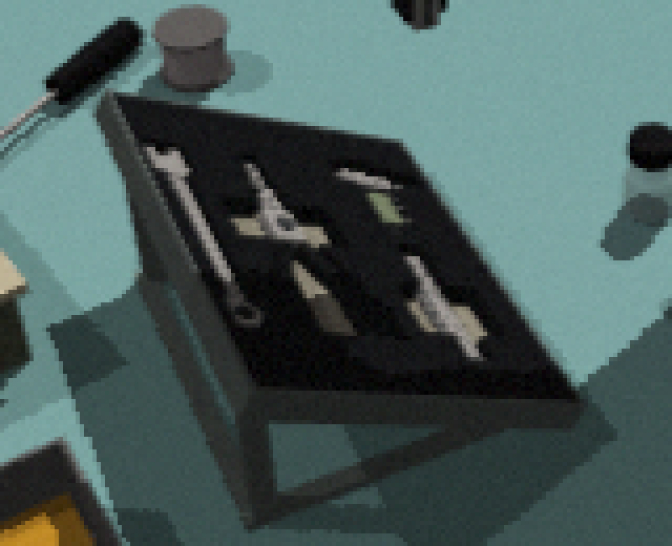

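```bash
python3 - <<'E'
from h import *
import tray,pickle
s,ci=pickle.load(open('pics/w33.pkl','rb'))
q=np.load('q.npy'); F=tray.frame(q[3]); im=cv2.imread('pics/w33.png')
c0,r0,k=355,80,6
z=cv2.resize(im[r0:r0+95,c0:c0+110],None,fx=k,fy=k,interpolation=cv2.INTER_CUBIC)
z=cv2.convertScaleAbs(z,alpha=2.2,beta=20)
def P(u,y,n): 
    p=proj(ci,q[:3]+F@[u,y,n],1)[0]; return (int((p[0]-c0+.5)*k),int((p[1]-r0+.5)*k))
for n,col in ((0,(0,255,0)),(12,(0,0,255))):
    L=[P(-25.4,60,n),P(-25.4,97.4,n),P(25.4,97.4,n),P(25.4,60,n)]
    for a,b in zip(L,L[1:]): cv2.line(z,a,b,col,1)
# handle tops at home
L=[P(-24,60,10),P(-24,96,10),P(24,96,10),P(24,60,10)]
for a,b in zip(L,L[1:]): cv2.line(z,a,b,(255,255,0),1)
cv2.imwrite('pics/ov.png',z)
E
```

```text
(no output)
```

View pics/ov.png

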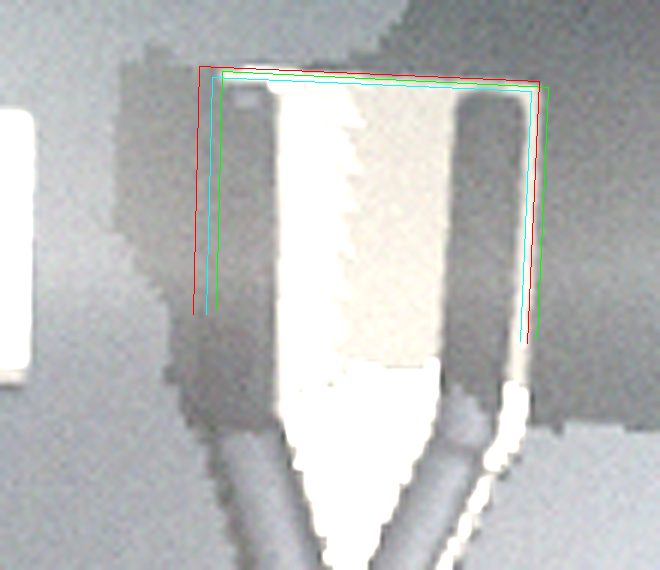

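Emit:
carry_out([
  [0,2.5,-3],
  [2,5.2,-6.67],
  [5,5.2,-6.67],
  [8,5.2,-6.67],
  [10.5,5.2,-6.67],
  [12,5.2,-6.67],
  [12.5,5.2,-6.67],
  [12.5,5.2,-6.67],
], spin=[0,0,0,0,0,0,0,0], jaw=[0,0,0,0,0,0,0,0])

```text
time: 34.4
ee_pos: [637.0, 58.0, 108.7]
tool_rot: [-112.5, 90.0, 150.8]
wrist_force: [0.4, 1.1, 0.0]
grip_width: -0.3
```

```bash
sed -i "s/qc.npy/q.npy/" look.py; python3 look.py 34;  python3 - <<'E'
import cv2
b=cv2.imread('pics/w34.png'); cv2.imwrite('pics/w34z.png',cv2.resize(b[100:340,180:500],None,fx=2.4,fy=2.4,interpolation=3))
E
```

```text
t 34.4 [637.    58.02 108.75] x'y'z -37.986320550905106 74.8937817348642 27.599069639062222 grip -0.27019968978428494 [0.41 1.06 0.02] [-0.01 -0.   -0.07] q7 -13.795461248942217
[[-0.    0.99 -0.12]
 [ 0.   -0.12 -0.99]]
```

View pics/w34z.png

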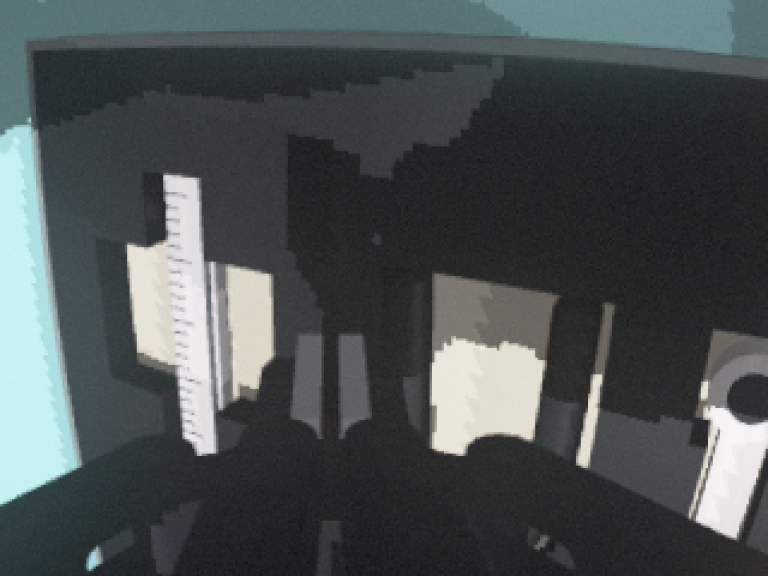

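Emit:
carry_out([
  [0.2,0.12,0],
  [0.35,0.2,0],
  [0.45,0.26,0],
  [0.5,0.29,0],
  [0.55,0.32,0],
  [0.6,0.35,0],
  [0.65,0.37,0],
  [0.65,0.37,0],
], spin=[0,0,0,0,0,0,0,0], jaw=[0,0,0,0,0,0,0,0])

```text
time: 35.25
ee_pos: [640.4, 57.7, 102.7]
tool_rot: [-97.5, 90.0, 165.7]
wrist_force: [-5.5, 0.0, 11.1]
grip_width: -0.0
```

```bash
python3 look.py 35
```

```text
t 35.25 [640.36  57.71 102.65] x'y'z -34.61068479983592 74.9750895241822 21.50323378429539 grip -0.008507547319748888 [-5.52  0.   11.13] [-0.03  1.28  0.  ] q7 -13.736731780122069
[[-0.    0.99 -0.12]
 [ 0.   -0.12 -0.99]]
```

Emit:
carry_out([
  [-0.5,-0.2,0],
  [-3,-0.5,0],
  [-7,-2,3],
  [-11,-4,6],
  [-13,-5,7],
  [-13,-5,7],
  [-13,-5,7],
  [-13,-5,7],
], spin=[0,0,0,0,0,0,0,0], jaw=[0,0,0,0,0,0,0,0])

```text
time: 36.1
ee_pos: [582.7, -5.3, 231.2]
tool_rot: [-98.6, 89.9, 164.7]
wrist_force: [0.3, -0.5, -0.5]
grip_width: 0.2
```

```bash
python3 look.py 36; python3 - <<'E'
from h import *
import tray,pickle
s,ci=pickle.load(open('pics/w36.pkl','rb'))
q=np.load('q.npy'); F=tray.frame(q[3]); im=cv2.imread('pics/w36.png')
c0,r0,k=290,60,4
z=cv2.convertScaleAbs(cv2.resize(im[r0:r0+200,c0:c0+180],None,fx=k,fy=k,interpolation=cv2.INTER_CUBIC),alpha=1.8,beta=20)
def P(o,u,y,n):
    p=proj(ci,q[:3]+F@[o[0]+u,o[1]+y,n],1)[0]; return (int((p[0]-c0+.5)*k),int((p[1]-r0+.5)*k))
p=(0,0); c=(q[4],q[5])
def poly(o,L,col):
    L=[P(o,*l) for l in L]
    for a,b in zip(L,L[1:]+L[:1]): cv2.line(z,a,b,col,1)
poly(p,[(-10,-14,10),(-10,14,10),(10,14,10),(10,-14,10)],(255,255,0))
poly(p,[(-24,60,10),(-24,96,10),(24,96,10),(24,60,10)],(255,255,0))
poly(p,[(-4,-50,7.5),(-4,-64,7.5),(4,-64,7.5),(4,-50,7.5)],(255,255,0))
poly(c,[(-14,-30,12),(-14,30,12),(14,30,12),(14,-30,12)],(0,0,255))
poly(c,[(-8,35,5),(-8,130,5),(8,130,5),(8,35,5)],(0,0,255))
cv2.imwrite('pics/ov2.png',z[:600,:720])
for l in ('caliper_grip','caliper_home','pliers_grip','pliers_home'):
    print(l,[(round(d['conf'],2),d['point']) for d in arm.mark_of('wrist',l)][:2])
print(proj(ci,q[:3]+F@[0,0,5],1),proj(ci,q[:3]+F@[q[4],q[5],6],1))
E
```

```text
t 36.1 [582.7   -5.34 231.22] x'y'z -84.61002435365934 5.688629930233116 150.06934998762193 grip 0.20002329385116785 [ 0.32 -0.51 -0.48] [-0.01 -0.06  0.  ] q7 -8.821460880128393
[[-0.    0.99 -0.12]
 [ 0.   -0.12 -0.99]]
caliper_grip [(0.81, [325.5, 205.3])]
caliper_home [(0.62, [325.0, 206.1])]
pliers_grip [(0.92, [74.6, 67.1]), (0.76, [147.7, 341.0])]
pliers_home []
[[406.77 195.85]] [[327.26 204.15]]
```

View pics/ov2.png

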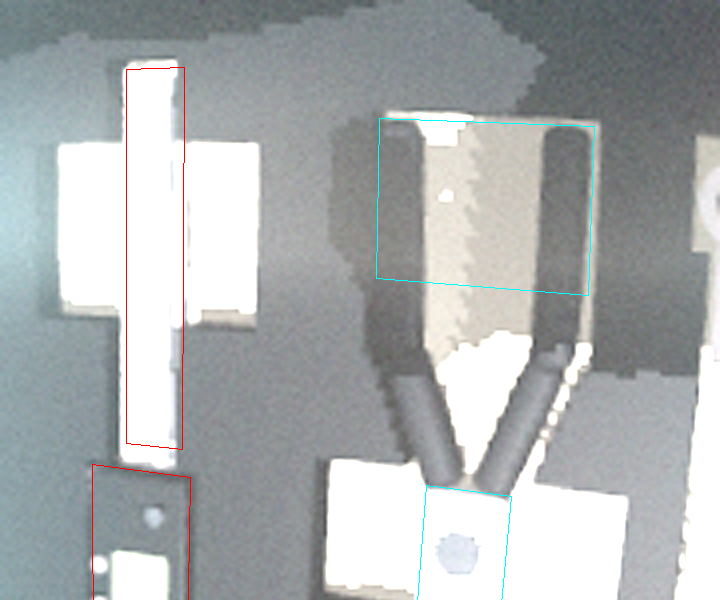

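```bash
python3 -c "
from station import arm
print(arm.close_job())"
```

```text
the job is handed in; nothing more can be done
None
```

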